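# Dial open the chemicals lockbox

## Robot

A 6-joint arm with a two-finger parallel gripper is mounted at the origin on the work surface. World frame = base frame: x ahead of the robot, y to its left, z up, the work surface at z = 0. Lengths are in m, angles in rad, forces in N, time in s.
With the tool pointing down it reaches from about 0.325 to 0.9 m from the base axis. Payload 6.1 kg.
Tool frame: the origin (TCP) lies at the very end of the fingers, on their centre line; the grasp point (between the pads) lies robot.tcp_to_grasp behind it (robot.tcp_to_grasp is the distance from the TCP to the grasp point, in m); z points along the fingers, y is the direction in which the jaws open and shut (so a half turn about z gives the same grasp; the last joint's range is limited). The gripper opens to 85 mm and grips with 20 to 120 N. Pads are 22 mm wide; open, the fingers measure 114 mm over their backs; the gripper's body (76 mm by 85 mm) begins 54 mm behind the grasp point. The pads swing forward as they close: fully open they stand 13 mm farther back than shut.
Start: joints at [-1.329, 0.22, 1.526, -0, 1.395, -0.126], TCP at [0.225, -0.583, 0.231] pointing down, gripper open.
Joint ranges: [-2.98, 2.98], [-0.91, 2.08], [0.09, 2.57], [-1.24, 4.39], [0.2, 2.65], [-2.68, 2.68]. Speed limits (rad/s): [2.57, 2.57, 3.01, 3.14, 3.14, 3.14].

## Interface

Orientations are given as a unit quaternion [x, y, z, w].
In Python, from bench import robot, optics, workorder, models gives the robot as it stands.
- The arm moves only by the tool send_rows, never from a script. Its argument "motion" is a list of rows, each an object with "gripper": the closure in counts, from 0 (fully open) to 255 (shut); "offset": the shift along the tool's x, y, z in mm, a list of three; "rot": the turn, a rotation vector about the tool's x, y, z in degrees, a list of three. A call has 1 to 20 rows; each row is the pose to reach, as a shift and turn from the pose measured when the call began, along the tool's axes at that moment; what a row does not reach only later rows make up. A row lasts 1/12 s, in which the tool goes at most 41.7 mm and 7.16 degrees, less where a joint would pass 70% of its speed; a pose out of reach is approached as far as the arm can. A call with a gripper value outside its range is refused whole. The fingers move at their own pace and stop on an object; "newtons" is the grip in N (left out, the last holds). Time passes only in rows, so rows that repeat a pose let the fingers close. It gives the time, the measured TCP pose, the force and the opening at its end, in the units of the state.
- robot.state(): the state, without advancing time (a new reading comes with each control period).
- optics.camera(name): name is "scene" or "side" or "wrist"; returns a dict with "img" (400x640x3 uint8, red, green, blue), "K" (3x3 intrinsics, pixels), "k1" (the pictures are not rectified: a ray, as slopes to the right and down, at radius r is drawn at 1 + k1 r^2 times it, then the intrinsics apply), "origin" and "rotation" of the camera in the world. Camera axes: x right, y up, looking along -z (the intrinsics and any distortion apply to the point x, -y, -z); pixel columns grow to the right and rows downward; lengths in m; the calibration is good to about 2 mm. A picture is of the moment at which its call begins. There is no depth.
- workorder.close_job(): hands the job in, once; it reports no verdict.
Trained networks look in a picture, given as the dict that the camera call returned (one of the last four; its "shot" number tells which), for a name from the list of things; names that differ only in an ending like _2 or _b are one class to them, and where a whole thing is asked for, a point or a joint stands for the part that bears it (a point fixed in the world has none). Each returns a list of dicts, best first, with "p" (0 to 1); they miss things now and then, are a little off and sometimes report something else, mostly with a low value. They report only what shows in the picture. A call takes as long as a camera call.
- models.cut_out(label, picture): "pixels" (400x640 bool, what is visible of it).
- models.mark_of(label, picture): "at" ([x, y, z] in m, in world coordinates, good to about 4 mm: a listed point, or the origin of a listed thing).
The state is a dict: "clock": time; "joint_positions": joint angles; "qvel": joint speeds; "tau": joint torques, N m; "tool_pos": TCP position; "ee_rot": TCP orientation; "wrist_force": force on the tool from outside, world axes, zero at the start; "torque": the same for the moment, N m; "opening": finger opening in m.
Only numpy, scipy, OpenCV 4.12 (cv2) and the standard library are available. Lean on these libraries where they do the work, as an engineer would, in place of code of your own. Each camera call takes 0.05 s, during which the arm holds its last target.

## Task

Unlock the white lockbox of cleaning chemicals and open it. Turn its dial clockwise (seen from above), letting the knob pass 4 o'clock once and stopping at 4 the second time; then anticlockwise, passing 4 once, and on to stop at 1; then clockwise once more, slowly, until you feel the dial come up against a firm stop. Let go of the dial and slide the cover fully open; force neither the dial nor the cover, and leave the things standing around where they are.

Things in the scene. Friction and masses are not known exactly. Their poses are not given: they have to be found in the camera images.
- lockbox: White plastic lockbox fixed to the table, 220 mm (x) by 380 mm (y) by 130 mm high. Origin: centre of its underside; x points away from the robot, y to the left, z up; its yaw varies. Its top: dial on the left (+y), grey sliding cover in the middle, plain top on the right (-y) onto which the cover slides. Guide rails 12 mm high, 10 mm wide, lie at x = +-104 mm beside the cover's path.
- pin: The lock pin, hidden inside under the dial, carried by the cover; it holds the cover until the combination is dialed. Origin: on the underside of the lockbox, of no use for handling. It breaks above 18 N: do not drive the dial hard against its stop, nor pull hard on a cover that is still locked.
- dial_axis (a point): The dial's axis at the dial's flat upper face: 142 mm above the table, at x 0, y +115 mm of the lockbox, with the lockbox's axes. Dial: steel disc of radius 42 mm, 8 mm thick, with a hub of radius 12 mm and 4 mm high. 12 black hour marks without numerals lie round it, as on a clock.
- mark_12 (a point): The 12 o'clock mark, the long double one, on the box top 58 mm from the dial axis on the lockbox's +x side (away from the robot). 3 o'clock is at the lockbox's -y, 6 at -x, 9 at +y. Numbers must be hit within 0.15 rad (a quarter of the space between two marks), without running past and coming back.
- dial (a joint): Dial angle, rad, growing clockwise seen from above, counting on over whole turns: 0 with the knob at 12 o'clock, pi/6 per hour. Starts from -1.2 to 1.2, so the second 4 o'clock is at 8.38 and the 1 o'clock of the goal at 0.52. Friction about 0.1 N m; stays where left. The last stop lies somewhere from 5 to 9 o'clock (2.6 to 4.7), different each time.
- dial_knob (a point): On the axis of the dial's knob at gripping height, 162 mm above the table. Knob: upright black cylinder, 18 mm diameter, from 142 to 174 mm above the table, 30 mm from the dial axis; it shows where the dial points. It spins freely on its post, so it can be carried round in a circle without turning the gripper.
- cover (a joint): How far the sliding cover is open, in m: 0 closed (up to 0.002 while locked), 0.10 fully open at its end stop. Slides along the lockbox's -y with about 2 N of friction once unlocked. It jumps some 8 mm open as the last stop nears, but is free only with the dial within about 0.07 rad of the stop. The stop is springy: some 4 N per mm at the knob; 7 to 13 N is firm.
- cover_handle (a point): Centre of the grip of the cover's handle, 160 mm above the table, at x 0, y -15 mm of the lockbox when closed; it moves with the cover. Handle: upright grey bar, 70 mm along x, 14 mm thick along y, from 137 to 171 mm above the table; the cover's plate below it is at 137 mm. Its axes are the lockbox's.
- sprayer: Loose blue spray bottle with white trigger head, bystander, 84 mm in diameter and 230 mm high, to the right of the lockbox. Origin: centre of its base.
- scrub_brush: Loose dark wooden scrubbing brush, bystander, 60 by 140 by 42 mm, to the left of the lockbox. Origin: centre of its underside.
- soap_jar: Loose amber glass jar with white cap, bystander, 64 mm in diameter and 85 mm high, to the left of the lockbox. Origin: centre of its base.

How it is judged:
By the outcome, as a careful person would: the job done as asked, in the order asked, and still so for the second after the job is handed in, with the robot touching nothing.
It also fails if it takes over 69 s, if anything falls off the work surface, if the arm or the gripper's body presses on something with over 40 N, if the wrist force passes 120 N, or if a joint passes its speed limit or range.

## Working session

There is one attempt and no reset: what is moved stays moved. The work goes in short steps, Python scripts to look and compute and a tool call to move; the robot and the scene stay as the last step left them, time stands still between calls to the robot, and variables do not carry over. Pictures are saved under pics/ and viewed, and the job is handed in when it is done.

Besides the shell and the picture viewer there is one more tool, called after "Call:" in YAML: its name, and indented under it one key for each argument. send_rows: Moves the arm, as the interface text tells. Its arguments: {"type":"object","properties":{"motion":{"type":"array"},"newtons":{"type":"number"}},"required":["motion"]}

```bash
ls; mkdir -p pics; python3 - <<'E'
from bench import robot, optics, workorder, models
import cv2
print(robot.state()); print(robot.tcp_to_grasp)
for n in ["scene","side"]:
    p=optics.camera(n); cv2.imwrite(f"pics/{n}0.png",p["img"][:,:,::-1]); print(n,p["K"],p["k1"],p["origin"],p["rotation"],p["shot"])
    for l in ["dial_axis","mark_12","dial_knob","cover_handle","lockbox","sprayer","scrub_brush","soap_jar"]:
        print(l,[(d["p"],d["at"]) for d in models.mark_of(l,p)][:2])
E
```

```text
pics
{'clock': 0.0, 'joint_positions': array([-1.32906674e+00,  2.21206633e-01,  1.52759737e+00, -2.70198587e-05,
        1.39469693e+00, -1.26075046e-01]), 'qvel': array([-5.62685076e-04, -2.27749411e-03,  1.62376759e-03,  2.50369092e-05,
       -2.71566587e-04,  1.21321604e-04]), 'tau': array([ 8.67280542e-04, -4.96899354e+01, -3.89391804e+01, -1.14952468e-04,
        1.09733571e-02,  3.90938192e-05]), 'tool_pos': array([ 0.22458855, -0.58261458,  0.23021859]), 'ee_rot': array([ 9.83136691e-01,  1.82869724e-01, -6.84210293e-05, -9.51775960e-04]), 'wrist_force': array([-0.44638764,  0.32366413,  0.72648356]), 'torque': array([0.01408991, 0.01072498, 0.02283335]), 'opening': 0.08540995226778682}
0.0187
scene [[399.47166883   0.         321.38507413]
 [  0.         399.47166883 199.02514708]
 [  0.           0.           1.        ]] -0.009392992269999971 [ 0.8746136  -0.26266238  1.29364229] [0.1457108  0.07371537 0.43382845 0.88607409] 1
dial_axis [(0.97, [0.5571, 0.1236, 0.1355])]
mark_12 [(0.75, [0.6052, 0.1403, 0.1273])]
dial_knob [(0.85, [0.562, 0.1512, 0.1623])]
cover_handle [(0.58, [0.5946, -0.0007, 0.1578])]
lockbox [(0.83, [0.59, 0.016, 0.003])]
sprayer [(0.74, [0.4834, -0.4539, -0.0047])]
scrub_brush [(0.62, [0.4442, 0.4139, 0.0007]), (0.28, [0.5858, 0.017, 0.0039])]
soap_jar [(0.8, [0.6699, 0.4171, 0.0013])]
side [[411.05354617   0.         313.98408543]
 [  0.         411.05354617 203.14979982]
 [  0.           0.           1.        ]] 0.026173786355549428 [0.28679756 0.22955034 1.21617942] [-0.06549083  0.14647406  0.90438107 -0.39541268] 2
dial_axis [(0.98, [0.5578, 0.1227, 0.1428])]
mark_12 [(0.94, [0.6164, 0.1403, 0.1294])]
dial_knob [(0.7, [0.5602, 0.1506, 0.1625])]
cover_handle [(0.84, [0.596, -0.0025, 0.1613])]
lockbox [(0.76, [0.5943, 0.0114, -0.0012])]
sprayer [(0.81, [0.4853, -0.4485, 0.0017])]
scrub_brush [(0.79, [0.4428, 0.4202, -0.001])]
soap_jar [(0.63, [0.6782, 0.4235, 0.0036])]
```

View pics/scene0.png

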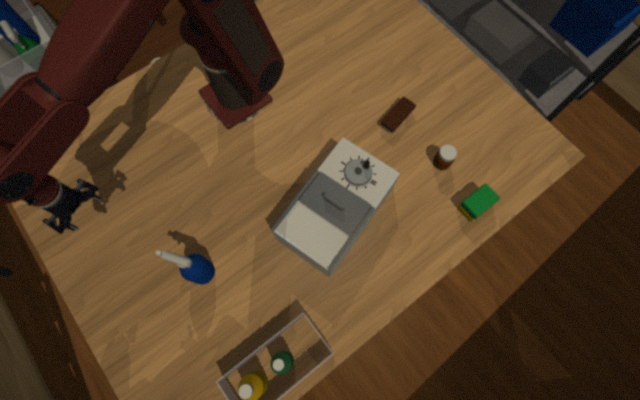

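View pics/side0.png

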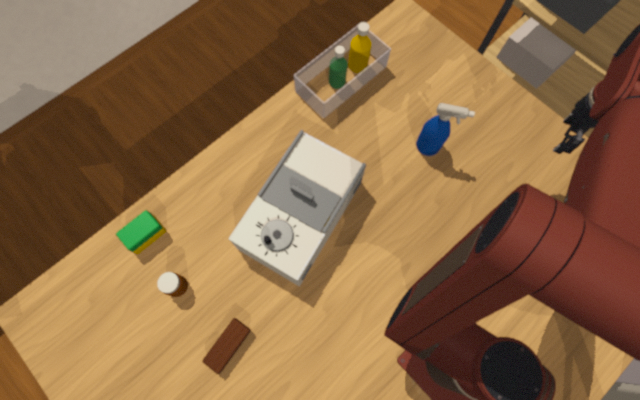

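Call:
send_rows:
  motion:
    - {"gripper": 0,"offset": [60,-60,-100],"rot": [0,0,0]}
    - {"gripper": 0,"offset": [60,-60,-100],"rot": [0,0,0]}
    - {"gripper": 0,"offset": [60,-60,-100],"rot": [0,0,0]}
    - {"gripper": 0,"offset": [578,-564,-100],"rot": [0,0,4]}
    - {"gripper": 0,"offset": [578,-564,-100],"rot": [0,0,4]}
    - {"gripper": 0,"offset": [578,-564,-100],"rot": [0,0,4]}
    - {"gripper": 0,"offset": [578,-564,-100],"rot": [0,0,4]}
    - {"gripper": 0,"offset": [578,-564,-100],"rot": [0,0,4]}
    - {"gripper": 0,"offset": [578,-564,-100],"rot": [0,0,4]}
    - {"gripper": 0,"offset": [578,-564,-100],"rot": [0,0,4]}
    - {"gripper": 0,"offset": [578,-564,-100],"rot": [0,0,4]}
    - {"gripper": 0,"offset": [578,-564,-100],"rot": [0,0,4]}
    - {"gripper": 0,"offset": [578,-564,-100],"rot": [0,0,4]}
    - {"gripper": 0,"offset": [578,-564,-100],"rot": [0,0,4]}
    - {"gripper": 0,"offset": [578,-564,-100],"rot": [0,0,4]}
    - {"gripper": 0,"offset": [578,-564,-100],"rot": [0,0,4]}
    - {"gripper": 0,"offset": [578,-564,-100],"rot": [0,0,4]}
    - {"gripper": 0,"offset": [578,-564,-100],"rot": [0,0,4]}
    - {"gripper": 0,"offset": [578,-564,-100],"rot": [0,0,4]}
    - {"gripper": 0,"offset": [578,-564,-100],"rot": [0,0,4]}
  newtons: 20

```text
clock: 2.57
tool_pos: [0.554, 0.1365, 0.3314]
ee_rot: [0.989, 0.149, 0.0, 0.0]
wrist_force: [0.2, -1.3, -0.8]
opening: 0.0855
```

```bash
cat > h.py <<'E'
import numpy as np, cv2
from scipy.spatial.transform import Rotation as R
from bench import robot, optics, workorder, models
LB=["dial_axis","mark_12","dial_knob","cover_handle","lockbox"]
def proj(p,X):
    q=R.from_quat(p["rotation"]).inv().apply(np.atleast_2d(X)-p["origin"])
    s=np.c_[q[:,0]/-q[:,2], -q[:,1]/-q[:,2]]; r2=(s**2).sum(1,keepdims=True)
    s=s*(1+p["k1"]*r2); K=p["K"]; return np.c_[s[:,0]*K[0,0]+K[0,2], s[:,1]*K[1,1]+K[1,2]]
def ray(p,uv):
    K=p["K"]; d=np.array([(uv[0]-K[0,2])/K[0,0],(uv[1]-K[1,2])/K[1,1]]); s=d.copy()
    for _ in range(10): s=d/(1+p["k1"]*(s@s))
    return np.array(p["origin"]),R.from_quat(p["rotation"]).apply([s[0],-s[1],-1])
def onz(p,uv,z):
    o,d=ray(p,uv); return o+d*(z-o[2])/d[2]
def tri(a,b):
    (o1,d1),(o2,d2)=a,b; d1=d1/np.linalg.norm(d1); d2=d2/np.linalg.norm(d2)
    A=sum(np.eye(3)-np.outer(d,d) for d in(d1,d2)); y=sum((np.eye(3)-np.outer(d,d))@o for o,d in((o1,d1),(o2,d2)))
    return np.linalg.solve(A,y)
def snap(n,f=None):
    p=optics.camera(n)
    if f: cv2.imwrite(f"pics/{f}.png",p["img"][:,:,::-1])
    return p
E
python3 - <<'E'
from h import *
s=robot.state();print(s["tool_pos"],s["wrist_force"])
for n in ["wrist","scene","side"]:
    p=snap(n,n+"1")
    print(n,p["origin"],p["rotation"])
    for l in LB: print(l,[(d["p"],d["at"],proj(p,d["at"]).round(0)) for d in models.mark_of(l,p)][:1])
E
```

```text
[0.55403884 0.13646379 0.331387  ] [ 0.24623415 -1.32849353 -0.80925725]
wrist [0.63016382 0.15997098 0.47254683] [-0.12638834  0.09370817 -0.58680976  0.79429156]
dial_axis [(0.92, [0.5567, 0.1212, 0.1425], array([[337., 167.]]))]
mark_12 [(0.9, [0.6115, 0.138, 0.1293], array([[337., 108.]]))]
dial_knob [(0.85, [0.5609, 0.1533, 0.1641], array([[307., 159.]]))]
cover_handle [(0.8, [0.5986, -0.0058, 0.1599], array([[475., 168.]]))]
lockbox [(0.68, [0.5928, 0.0122, -0.0011], array([[412., 141.]]))]
scene [ 0.8746136  -0.26266238  1.29364229] [0.1457108  0.07371537 0.43382845 0.88607409]
dial_axis [(0.66, [0.5613, 0.1193, 0.1354], array([[358., 173.]]))]
mark_12 [(0.91, [0.6087, 0.1397, 0.1309], array([[373., 180.]]))]
dial_knob [(0.72, [0.5595, 0.1518, 0.1639], array([[367., 163.]]))]
cover_handle []
lockbox [(0.92, [0.5881, 0.0175, 0.0027], array([[337., 211.]]))]
side [0.28679756 0.22955034 1.21617942] [-0.06549083  0.14647406  0.90438107 -0.39541268]
dial_axis [(0.6, [0.5572, 0.1221, 0.1428], array([[276., 234.]]))]
mark_12 [(0.82, [0.6185, 0.1399, 0.1296], array([[257., 223.]]))]
dial_knob [(0.62, [0.5903, 0.0119, -0.002], array([[300., 214.]]))]
cover_handle [(0.65, [0.5976, -0.0013, 0.1617], array([[300., 192.]]))]
lockbox [(0.79, [0.5895, 0.0094, -0.0004], array([[301., 214.]]))]
```

View pics/wrist1.png

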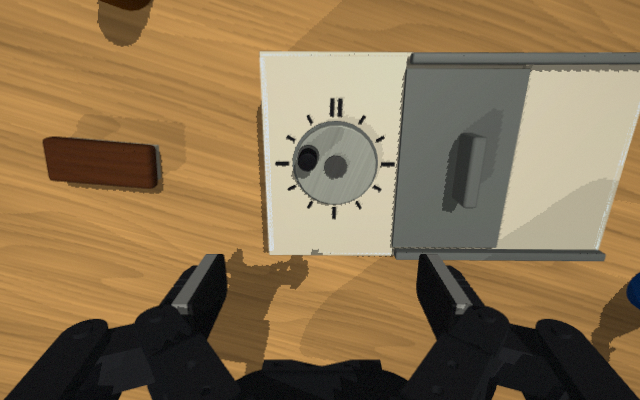

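```bash
python3 - <<'E'
from h import *
p=snap("wrist"); g=cv2.cvtColor(p["img"],cv2.COLOR_RGB2GRAY)
# marks: dark blobs
m=(g<60).astype(np.uint8); n,l,st,c=cv2.connectedComponentsWithStats(m)
pts=[]
for i in range(1,n):
    if 8<st[i,4]<120 and 260<c[i][0]<410 and 80<c[i][1]<230:
        X=onz(p,c[i],0.130); pts.append((X,st[i,4],c[i])); 
ax=np.array([.557,.122])
from scipy.optimize import least_squares
P=np.array([x[0][:2] for x in pts])
for x in pts:
    v=x[0][:2]-ax; print(x[2].round(1),x[1],x[0].round(4),np.linalg.norm(v).round(4),np.degrees(np.arctan2(v[1],v[0])).round(1))
def f(q):
    v=P-q[:2]; a=np.arctan2(v[:,1],v[:,0])-q[2]; k=np.pi/6; a=(a+k/2)%k-k/2
    return a
sel=[i for i in range(len(P)) if .045<np.linalg.norm(P[i]-ax)<.066]; P=P[sel]
s=least_squares(f,[*ax,.3],loss="soft_l1",f_scale=.02); print(s.x,f(s.x).round(3))
# knob: top-of-knob centroid from dark in disc
k=models.cut_out("dial_knob",p)
print([(d["p"],d["pixels"].sum(),np.argwhere(d["pixels"]).mean(0)[::-1]) for d in k][:2])
# knob top triangulation from knob cut
for z in (.142,.162,.174): print(z,onz(p,(308,158),z))
# disc
mm=((g>120)&(g<185)).astype(np.uint8)
circ=cv2.HoughCircles(cv2.medianBlur(g,3),cv2.HOUGH_GRADIENT,1,50,param1=100,param2=20,minRadius=35,maxRadius=50); print(circ)
if circ is not None: print(onz(p,circ[0,0,:2],.142))
print(robot.state()["tool_pos"])
s,_=0,0
E
```

```text
[402.   90.5] 10 [0.6461 0.0795 0.13  ] 0.0987 -25.5
[329.3 105.5] 50 [0.6113 0.1438 0.13  ] 0.0586 21.9
[337.4 105.9] 64 [0.6134 0.1359 0.13  ] 0.0581 13.9
[401. 103.] 9 [0.6347 0.076  0.13  ] 0.0902 -30.6
[400. 116.] 9 [0.6225 0.0724 0.13  ] 0.0822 -37.2
[307.1 117.7] 17 [0.5933 0.1618 0.13  ] 0.0539 47.6
[359.6 118. ] 20 [0.6087 0.1108 0.13  ] 0.0529 -12.2
[288.  136.7] 17 [0.5691 0.1752 0.13  ] 0.0546 77.2
[377.9 137.4] 21 [0.5957 0.0863 0.13  ] 0.0526 -42.7
[279.8 162. ] 38 [0.5408 0.1765 0.13  ] 0.0568 106.5
[385.4 162.4] 47 [0.5731 0.0696 0.13  ] 0.0548 -73.0
[289.8 186.1] 16 [0.5181 0.1593 0.13  ] 0.0539 136.2
[374.7 186.5] 16 [0.5447 0.0713 0.13  ] 0.0522 -103.7
[307.8 202.9] 16 [0.5053 0.1353 0.13  ] 0.0534 165.6
[356.1 203.6] 15 [0.5201 0.0842 0.13  ] 0.0529 -134.3
[331.9 211. ] 31 [0.5039 0.107  0.13  ] 0.0552 -164.2
[0.5568091  0.12301699 0.29211015] [ 0.073 -0.067 -0.001  0.001  0.    -0.003 -0.001  0.003  0.002  0.001
 -0.003 -0.002  0.002]
[(0.59, np.int64(4985), array([333.18595787, 162.9338014 ]))]
0.142 [0.55633411 0.14950315 0.142     ]
0.162 [0.56078208 0.14999028 0.162     ]
0.174 [0.56345086 0.15028255 0.174     ]
[[[331.5 161.5  42.7]]]
[0.55987873 0.12555561 0.142     ]
[0.55360006 0.13417394 0.33121175]
```

Call:
send_rows:
  motion:
    - {"gripper": 0,"offset": [13,-16,30],"rot": [0,0,0]}
    - {"gripper": 0,"offset": [13,-16,60],"rot": [0,0,0]}
    - {"gripper": 0,"offset": [13,-16,90],"rot": [0,0,0]}
    - {"gripper": 0,"offset": [13,-16,120],"rot": [0,0,0]}
    - {"gripper": 0,"offset": [13,-16,135],"rot": [0,0,0]}
    - {"gripper": 0,"offset": [13,-16,135],"rot": [0,0,0]}
    - {"gripper": 0,"offset": [13,-16,135],"rot": [0,0,0]}
    - {"gripper": 0,"offset": [13,-16,135],"rot": [0,0,0]}
    - {"gripper": 0,"offset": [13,-16,135],"rot": [0,0,0]}

```text
clock: 4.32
tool_pos: [0.5627, 0.1535, 0.1986]
ee_rot: [0.989, 0.148, 0.002, 0.0]
wrist_force: [0.1, -0.0, -0.2]
opening: 0.0855
```

```bash
python3 - <<'E'
from h import *
s=robot.state();print(s["tool_pos"],s["ee_rot"],s["wrist_force"])
p=snap("wrist","wrist2")
for l in LB[:3]: print(l,[(d["p"],d["at"],proj(p,d["at"]).round(0)) for d in models.mark_of(l,p)][:1])
print(proj(p,[[.5611,.1527,.174],[.5611,.1527,.142],[.5568,.1230,.142]]))
print(robot.state()["tool_pos"])
E
```

```text
[0.5627064  0.15350165 0.1985643 ] [9.88918262e-01 1.48449060e-01 1.88315207e-03 4.13948547e-05] [ 0.05932791 -0.04364718 -0.24683561]
dial_axis [(0.79, [0.5573, 0.1193, 0.1414], array([[369., 235.]]))]
mark_12 [(0.97, [0.6129, 0.1387, 0.1298], array([[367., 143.]]))]
dial_knob [(0.77, [0.5608, 0.1538, 0.1655], array([[320., 232.]]))]
[[322.27078322 238.30707786]
 [322.14965801 216.29999519]
 [363.48069182 234.4516136 ]]
[0.56196823 0.15339517 0.19747603]
```

View pics/wrist2.png

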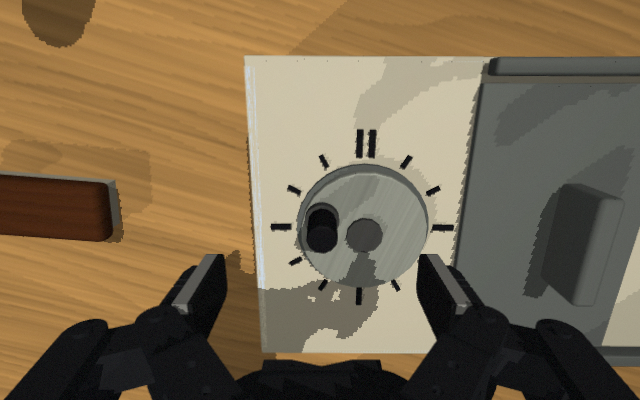

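Call:
send_rows:
  motion:
    - {"gripper": 0,"offset": [-1,0.4,24],"rot": [0,0,0]}
    - {"gripper": 0,"offset": [-1,0.4,47],"rot": [0,0,0]}
    - {"gripper": 0,"offset": [-1,0.4,47],"rot": [0,0,0]}
    - {"gripper": 0,"offset": [-1,0.4,47],"rot": [0,0,0]}
    - {"gripper": 0,"offset": [-1,0.4,47],"rot": [0,0,0]}
    - {"gripper": 140,"offset": [-1,0.4,47],"rot": [0,0,0]}
    - {"gripper": 180,"offset": [-1,0.4,47],"rot": [0,0,0]}
    - {"gripper": 255,"offset": [-1,0.4,47],"rot": [0,0,0]}
    - {"gripper": 255,"offset": [-1,0.4,47],"rot": [0,0,0]}
    - {"gripper": 255,"offset": [-1,0.4,47],"rot": [0,0,0]}
    - {"gripper": 255,"offset": [-1,0.4,47],"rot": [0,0,0]}
    - {"gripper": 255,"offset": [-1,0.4,47],"rot": [0,0,0]}

```text
clock: 5.52
tool_pos: [0.5613, 0.1528, 0.1508]
ee_rot: [0.989, 0.148, 0.001, -0.0]
wrist_force: [-0.2, 0.1, 2.5]
opening: 0.017
```

```bash
python3 - <<'E'
from h import *
s=robot.state();print(s)
E
```

```text
{'clock': 5.5167, 'joint_positions': array([1.30242496e-01, 1.86197011e-01, 1.72221929e+00, 1.49258083e-04,
       1.23073459e+00, 1.40297686e+00]), 'qvel': array([ 2.44684394e-06,  5.20863887e-04,  1.43607331e-03,  6.21251316e-04,
        1.88471249e-03, -3.14818960e-04]), 'tau': array([-3.45245702e-01, -4.46528721e+01, -3.59920907e+01, -1.49399126e-01,
       -2.17046044e-01, -1.48170024e-03]), 'tool_pos': array([0.56133841, 0.15284511, 0.1508234 ]), 'ee_rot': array([ 9.88918366e-01,  1.48455280e-01,  1.22198878e-03, -4.74360859e-05]), 'wrist_force': array([-0.17416046,  0.14704375,  2.47483968]), 'torque': array([0.11143631, 0.13523212, 0.01035466]), 'opening': 0.01703645078929152}
```

```bash
cat > plan.py <<'E'
import sys
from h import *
C=np.array([.5568,.1230]); YAW=.2921; RAD=.030; Z=.151
def dial_of(pos,near):
    v=pos[:2]-C; a=YAW-np.arctan2(v[1],v[0]); return a+2*np.pi*round((near-a)/(2*np.pi)),np.hypot(*v)
def plan(ths,rad=RAD):
    s=robot.state(); T=R.from_quat(s["ee_rot"])
    print("[",end="")
    L=[]
    for t in ths:
        a=YAW-t; w=np.r_[C+rad*np.array([np.cos(a),np.sin(a)]),Z]
        o=T.inv().apply(w-s["tool_pos"])*1000
        L.append('{"gripper":255,"offset":[%g,%g,%g],"rot":[0,0,0]}'%tuple(np.round(o*2)/2))
    print(",".join(L)+"]")
def show(near):
    s=robot.state(); F=s["wrist_force"]; d,r=dial_of(s["tool_pos"],near)
    a=YAW-d; u=np.array([np.cos(a),np.sin(a)]); t=np.array([np.sin(a),-np.cos(a)]) # t = clockwise
    print("t",s["clock"],"dial",d.round(3),"r",r.round(4),"Frad",(F[:2]@u).round(2),"Fcw",(F[:2]@t).round(2),"Fz",F[2].round(2),s["tool_pos"].round(4),s["opening"].round(4))
    return d
E
python3 - <<'E'
from plan import *
d=show(-1.13); plan(d+.13*np.arange(1,19))
E
```

```text
Traceback (most recent call last):
  File "plan.py", line 18, in show
    print("t",s["clock"],"dial",d.round(3),"r",r.round(4),"Frad",(F[:2]@u).round(2),"Fcw",(F[:2]@t).round(2),"Fz",F[2].round(2),s["tool_pos"].round(4),s["opening"].round(4))
                                                                                                                                                       ^^^^^^^^^^^^^^^^^^
AttributeError: 'float' object has no attribute 'round'
```

```bash
sed -i 's/s\["opening"\].round(4)/round(s["opening"],4)/' plan.py
python3 - <<'E'
from plan import *
d=show(-1.13); plan(d+.13*np.arange(1,19))
E
```

```text
t 5.5167 dial -1.128 r 0.0302 Frad 0.12 Fcw -0.19 Fz 2.47 [0.5613 0.1528 0.1508] 0.017
[{"gripper":255,"offset":[3.5,2,-0],"rot":[0,0,0]},{"gripper":255,"offset":[6.5,4.5,-0],"rot":[0,0,0]},{"gripper":255,"offset":[9,7,-0],"rot":[0,0,0]},{"gripper":255,"offset":[11.5,10,-0],"rot":[0,0,0]},{"gripper":255,"offset":[13.5,13.5,-0],"rot":[0,0,0]},{"gripper":255,"offset":[15,17,-0],"rot":[0,0,0]},{"gripper":255,"offset":[16,21,-0],"rot":[0,0,0]},{"gripper":255,"offset":[17,24.5,-0],"rot":[0,0,0]},{"gripper":255,"offset":[17,28.5,-0],"rot":[0,0,0]},{"gripper":255,"offset":[16.5,32.5,-0],"rot":[0,0,0]},{"gripper":255,"offset":[15.5,36.5,-0],"rot":[0,0,0]},{"gripper":255,"offset":[14,40,-0],"rot":[0,0,0]},{"gripper":255,"offset":[12,43.5,-0],"rot":[0,0,0]},{"gripper":255,"offset":[10,46.5,-0],"rot":[0,0,0]},{"gripper":255,"offset":[7,49.5,-0],"rot":[0,0,0]},{"gripper":255,"offset":[4,51.5,-0],"rot":[0,0,0]},{"gripper":255,"offset":[1,54,-0],"rot":[0,0,0]},{"gripper":255,"offset":[-2.5,55.5,-0],"rot":[0,0,0]}]
```

Call:
send_rows:
  motion:
    - {"gripper": 255,"offset": [3.5,2,0],"rot": [0,0,0]}
    - {"gripper": 255,"offset": [6.5,4.5,0],"rot": [0,0,0]}
    - {"gripper": 255,"offset": [9,7,0],"rot": [0,0,0]}
    - {"gripper": 255,"offset": [11.5,10,0],"rot": [0,0,0]}
    - {"gripper": 255,"offset": [13.5,13.5,0],"rot": [0,0,0]}
    - {"gripper": 255,"offset": [15,17,0],"rot": [0,0,0]}
    - {"gripper": 255,"offset": [16,21,0],"rot": [0,0,0]}
    - {"gripper": 255,"offset": [17,24.5,0],"rot": [0,0,0]}
    - {"gripper": 255,"offset": [17,28.5,0],"rot": [0,0,0]}
    - {"gripper": 255,"offset": [16.5,32.5,0],"rot": [0,0,0]}
    - {"gripper": 255,"offset": [15.5,36.5,0],"rot": [0,0,0]}

```text
clock: 6.43
tool_pos: [0.5884, 0.124, 0.1509]
ee_rot: [0.989, 0.149, 0.003, -0.001]
wrist_force: [4.2, 3.0, -2.3]
opening: 0.0173
```

```bash
python3 - <<'E'
from plan import *
d=show(.3); plan(np.r_[.3+.15*np.arange(1,19),3.05,3.05])
E
```

```text
t 6.4333 dial 0.26 r 0.0316 Frad 4.31 Fcw -2.85 Fz -2.26 [0.5884 0.124  0.1509] 0.0173
[{"gripper":255,"offset":[-3.5,5,-0],"rot":[0,0,0]},{"gripper":255,"offset":[-6,9,-0],"rot":[0,0,0]},{"gripper":255,"offset":[-8.5,12.5,-0],"rot":[0,0,0]},{"gripper":255,"offset":[-12,15.5,-0],"rot":[0,0,0]},{"gripper":255,"offset":[-16,18,-0],"rot":[0,0,0]},{"gripper":255,"offset":[-20,19.5,-0],"rot":[0,0,0]},{"gripper":255,"offset":[-24,21,-0],"rot":[0,0,0]},{"gripper":255,"offset":[-28.5,21.5,-0.5],"rot":[0,0,0]},{"gripper":255,"offset":[-33,21.5,-0.5],"rot":[0,0,0]},{"gripper":255,"offset":[-37.5,21,-0.5],"rot":[0,0,0]},{"gripper":255,"offset":[-42,19.5,-0.5],"rot":[0,0,0]},{"gripper":255,"offset":[-46,17.5,-0.5],"rot":[0,0,0]},{"gripper":255,"offset":[-49.5,15,-0.5],"rot":[0,0,0]},{"gripper":255,"offset":[-53,12,-0.5],"rot":[0,0,0]},{"gripper":255,"offset":[-55.5,8,-0.5],"rot":[0,0,0]},{"gripper":255,"offset":[-57.5,4.5,-0.5],"rot":[0,0,0]},{"gripper":255,"offset":[-59.5,0,-0.5],"rot":[0,0,0]},{"gripper":255,"offset":[-60,-4.5,-0.5],"rot":[0,0,0]},{"gripper":255,"offset":[-60.5,-6,-0.5],"rot":[0,0,0]},{"gripper":255,"offset":[-60.5,-6,-0.5],"rot":[0,0,0]}]
```

Call:
send_rows:
  motion:
    - {"gripper": 255,"offset": [-2,4.5,0],"rot": [0,0,0]}
    - {"gripper": 255,"offset": [-4.5,9,0],"rot": [0,0,0]}
    - {"gripper": 255,"offset": [-7.5,12.5,0],"rot": [0,0,0]}
    - {"gripper": 255,"offset": [-11,15.5,0],"rot": [0,0,0]}
    - {"gripper": 255,"offset": [-15,18,0],"rot": [0,0,0]}
    - {"gripper": 255,"offset": [-19,19.5,0],"rot": [0,0,0]}
    - {"gripper": 255,"offset": [-23,21,0],"rot": [0,0,0]}
    - {"gripper": 255,"offset": [-28,21.5,0],"rot": [0,0,0]}

```text
clock: 7.1
tool_pos: [0.5697, 0.0952, 0.1509]
ee_rot: [0.989, 0.149, 0.005, -0.001]
wrist_force: [1.6, 1.7, -1.1]
opening: 0.0178
```

```bash
python3 - <<'E'
from plan import *
d=show(1.3); plan(np.r_[1.5+.15*np.arange(1,13)])
E
```

```text
t 7.1 dial 1.428 r 0.0307 Frad -0.83 Fcw -2.16 Fz -1.07 [0.5697 0.0952 0.1509] 0.0178
[{"gripper":255,"offset":[-6.5,-0.5,-0],"rot":[0,0,0]},{"gripper":255,"offset":[-11,-1,-0],"rot":[0,0,0]},{"gripper":255,"offset":[-15.5,-2.5,-0.5],"rot":[0,0,0]},{"gripper":255,"offset":[-19.5,-4.5,-0.5],"rot":[0,0,0]},{"gripper":255,"offset":[-23,-7,-0.5],"rot":[0,0,0]},{"gripper":255,"offset":[-26.5,-10.5,-0.5],"rot":[0,0,0]},{"gripper":255,"offset":[-29,-14,-0.5],"rot":[0,0,0]},{"gripper":255,"offset":[-31.5,-18,-0.5],"rot":[0,0,0]},{"gripper":255,"offset":[-33,-22,-0.5],"rot":[0,0,0]},{"gripper":255,"offset":[-34,-26.5,-0.5],"rot":[0,0,0]},{"gripper":255,"offset":[-34,-31,-0.5],"rot":[0,0,0]},{"gripper":255,"offset":[-34,-35.5,-0.5],"rot":[0,0,0]}]
```

Call:
send_rows:
  motion:
    - {"gripper": 255,"offset": [-6.5,-0.5,0],"rot": [0,0,0]}
    - {"gripper": 255,"offset": [-11,-1,0],"rot": [0,0,0]}
    - {"gripper": 255,"offset": [-15,-2.5,0],"rot": [0,0,0]}
    - {"gripper": 255,"offset": [-19,-4.5,0],"rot": [0,0,0]}
    - {"gripper": 255,"offset": [-22.5,-7,0],"rot": [0,0,0]}
    - {"gripper": 255,"offset": [-26,-10.5,0],"rot": [0,0,0]}
    - {"gripper": 255,"offset": [-28.5,-14,0],"rot": [0,0,0]}
    - {"gripper": 255,"offset": [-30.5,-18,0],"rot": [0,0,0]}
    - {"gripper": 255,"offset": [-32,-22,0],"rot": [0,0,0]}
    - {"gripper": 255,"offset": [-32.5,-26.5,0],"rot": [0,0,0]}
    - {"gripper": 255,"offset": [-32.5,-31,0],"rot": [0,0,0]}

```text
clock: 8.02
tool_pos: [0.5303, 0.1134, 0.1508]
ee_rot: [0.989, 0.148, 0.005, 0.001]
wrist_force: [1.3, -8.1, 1.6]
opening: 0.0174
```

```bash
python3 - <<'E'
from plan import *
d=show(3); 
P=np.array([[.5613,.1528],[.5884,.1240],[.5697,.0952],robot.state()["tool_pos"][:2]])
from scipy.optimize import least_squares
for fr in (0,1):
    f=lambda q: np.hypot(*(P-q[:2]).T)-(q[2] if fr else .030)
    s=least_squares(f,[.5568,.123,.03]); print(s.x,f(s.x).round(4))
print(robot.state()["ee_rot"])
E
```

```text
t 8.0167 dial 3.086 r 0.0282 Frad 1.56 Fcw -8.1 Fz 1.63 [0.5303 0.1134 0.1508] 0.0174
[0.55854457 0.12300869 0.03      ] [-0.0001 -0.0001 -0.     -0.0002]
[0.55857179 0.12299557 0.02989458] [ 0. -0.  0. -0.]
[9.88925252e-01 1.48313697e-01 5.43864430e-03 5.60660038e-04]
```

```bash
sed -i 's/C=np.array(\[.5568,.1230\])/C=np.array([.5586,.1230])/' plan.py; python3 - <<'E'
from plan import *
d=show(3); plan(d+.17*np.arange(1,21))
E
```

```text
t 8.0167 dial 3.106 r 0.0299 Frad 1.39 Fcw -8.13 Fz 1.63 [0.5303 0.1134 0.1508] 0.0174
[{"gripper":255,"offset":[0,-5,-0],"rot":[0,0,0]},{"gripper":255,"offset":[1.5,-10,-0],"rot":[0,0,0]},{"gripper":255,"offset":[3.5,-14.5,-0],"rot":[0,0,0]},{"gripper":255,"offset":[6,-19,-0],"rot":[0,0,0]},{"gripper":255,"offset":[9.5,-23,-0],"rot":[0,0,0]},{"gripper":255,"offset":[13.5,-26,-0],"rot":[0,0,0]},{"gripper":255,"offset":[18,-28.5,-0],"rot":[0,0,0]},{"gripper":255,"offset":[22.5,-30,0],"rot":[0,0,0]},{"gripper":255,"offset":[28,-31,0],"rot":[0,0,0]},{"gripper":255,"offset":[33,-30.5,0],"rot":[0,0,0]},{"gripper":255,"offset":[38,-30,0],"rot":[0,0,0]},{"gripper":255,"offset":[42.5,-28,0],"rot":[0,0,0]},{"gripper":255,"offset":[47,-25.5,0.5],"rot":[0,0,0]},{"gripper":255,"offset":[51,-22,0.5],"rot":[0,0,0]},{"gripper":255,"offset":[54.5,-18.5,0.5],"rot":[0,0,0]},{"gripper":255,"offset":[57,-14,0.5],"rot":[0,0,0]},{"gripper":255,"offset":[58.5,-9,0.5],"rot":[0,0,0]},{"gripper":255,"offset":[59.5,-4,0.5],"rot":[0,0,0]},{"gripper":255,"offset":[60,1,0.5],"rot":[0,0,0]},{"gripper":255,"offset":[59,6,0.5],"rot":[0,0,0]}]
```

Call:
send_rows:
  motion:
    - {"gripper": 255,"offset": [0,-5,0],"rot": [0,0,0]}
    - {"gripper": 255,"offset": [1.5,-10,0],"rot": [0,0,0]}
    - {"gripper": 255,"offset": [3.5,-14.5,0],"rot": [0,0,0]}
    - {"gripper": 255,"offset": [6,-19,0],"rot": [0,0,0]}
    - {"gripper": 255,"offset": [9.5,-23,0],"rot": [0,0,0]}
    - {"gripper": 255,"offset": [13.5,-26,0],"rot": [0,0,0]}
    - {"gripper": 255,"offset": [18,-28.5,0],"rot": [0,0,0]}
    - {"gripper": 255,"offset": [22.5,-30,0],"rot": [0,0,0]}
    - {"gripper": 255,"offset": [28,-31,0],"rot": [0,0,0]}
    - {"gripper": 255,"offset": [33,-30.5,0],"rot": [0,0,0]}
    - {"gripper": 255,"offset": [38,-30,0],"rot": [0,0,0]}
    - {"gripper": 255,"offset": [42.5,-28,0.5],"rot": [0,0,0]}
    - {"gripper": 255,"offset": [47,-25.5,0.5],"rot": [0,0,0]}
    - {"gripper": 255,"offset": [51,-22,0.5],"rot": [0,0,0]}
    - {"gripper": 255,"offset": [54.5,-18.5,0.5],"rot": [0,0,0]}
    - {"gripper": 255,"offset": [57,-14,0.5],"rot": [0,0,0]}
    - {"gripper": 255,"offset": [58.5,-9,0.5],"rot": [0,0,0]}
    - {"gripper": 255,"offset": [59.5,-4,0.5],"rot": [0,0,0]}
    - {"gripper": 255,"offset": [60,1,0.5],"rot": [0,0,0]}
    - {"gripper": 255,"offset": [59,6,0.5],"rot": [0,0,0]}

```text
clock: 9.68
tool_pos: [0.5884, 0.1269, 0.1509]
ee_rot: [0.989, 0.149, 0.005, -0.001]
wrist_force: [-0.5, 8.1, 0.8]
opening: 0.017
```

```bash
python3 - <<'E'
from plan import *
d=show(6.4); print(robot.state()["ee_rot"]); plan(np.r_[6.51+.15*np.arange(1,12),8.23,8.29,8.33,8.33,8.33])
E
```

```text
t 9.6833 dial 6.445 r 0.03 Frad 0.58 Fcw -8.06 Fz 0.81 [0.5884 0.1269 0.1509] 0.017
[ 0.98888944  0.1485488   0.00541647 -0.00125952]
[{"gripper":255,"offset":[-2,6,-0],"rot":[0,0,0]},{"gripper":255,"offset":[-4,10,-0],"rot":[0,0,0]},{"gripper":255,"offset":[-6.5,14,-0],"rot":[0,0,0]},{"gripper":255,"offset":[-9.5,17,-0],"rot":[0,0,0]},{"gripper":255,"offset":[-13,20,-0.5],"rot":[0,0,0]},{"gripper":255,"offset":[-17,22,-0.5],"rot":[0,0,0]},{"gripper":255,"offset":[-21,23.5,-0.5],"rot":[0,0,0]},{"gripper":255,"offset":[-25.5,24.5,-0.5],"rot":[0,0,0]},{"gripper":255,"offset":[-30,25,-0.5],"rot":[0,0,0]},{"gripper":255,"offset":[-34.5,24.5,-0.5],"rot":[0,0,0]},{"gripper":255,"offset":[-39,23.5,-0.5],"rot":[0,0,0]},{"gripper":255,"offset":[-41,23,-0.5],"rot":[0,0,0]},{"gripper":255,"offset":[-42.5,22,-0.5],"rot":[0,0,0]},{"gripper":255,"offset":[-43.5,21.5,-0.5],"rot":[0,0,0]},{"gripper":255,"offset":[-43.5,21.5,-0.5],"rot":[0,0,0]},{"gripper":255,"offset":[-43.5,21.5,-0.5],"rot":[0,0,0]}]
```

Call:
send_rows:
  motion:
    - {"gripper": 255,"offset": [-2,6,0],"rot": [0,0,0]}
    - {"gripper": 255,"offset": [-4,10,0],"rot": [0,0,0]}
    - {"gripper": 255,"offset": [-6.5,14,0],"rot": [0,0,0]}
    - {"gripper": 255,"offset": [-9.5,17,0],"rot": [0,0,0]}
    - {"gripper": 255,"offset": [-13,20,-0.5],"rot": [0,0,0]}
    - {"gripper": 255,"offset": [-17,22,-0.5],"rot": [0,0,0]}
    - {"gripper": 255,"offset": [-21,23.5,-0.5],"rot": [0,0,0]}
    - {"gripper": 255,"offset": [-25.5,24.5,-0.5],"rot": [0,0,0]}
    - {"gripper": 255,"offset": [-30,25,-0.5],"rot": [0,0,0]}
    - {"gripper": 255,"offset": [-34,24.5,-0.5],"rot": [0,0,0]}
    - {"gripper": 255,"offset": [-37,24,-0.5],"rot": [0,0,0]}
    - {"gripper": 255,"offset": [-39,23.5,-0.5],"rot": [0,0,0]}
    - {"gripper": 255,"offset": [-41,23,-0.5],"rot": [0,0,0]}
    - {"gripper": 255,"offset": [-41,23,-0.5],"rot": [0,0,0]}
    - {"gripper": 255,"offset": [-41,23,-0.5],"rot": [0,0,0]}

```text
clock: 10.93
tool_pos: [0.5574, 0.093, 0.1509]
ee_rot: [0.989, 0.148, 0.007, -0.001]
wrist_force: [6.2, 1.8, -3.8]
opening: 0.0172
```

```bash
python3 - <<'E'
from plan import *
d=show(8.3); plan([8.30,8.34,8.38,8.38]); p=snap("wrist","wrist3"); show(8.3)
for l in LB[:3]: print(l,[(d["p"],d["at"]) for d in models.mark_of(l,p)][:1])
E
```

```text
t 10.9333 dial 8.185 r 0.0301 Frad -2.02 Fcw -6.13 Fz -3.8 [0.5574 0.093  0.1509] 0.0172
[{"gripper":255,"offset":[-3,-1.5,-0],"rot":[0,0,0]},{"gripper":255,"offset":[-4,-2,-0],"rot":[0,0,0]},{"gripper":255,"offset":[-5.5,-2.5,-0],"rot":[0,0,0]},{"gripper":255,"offset":[-5.5,-2.5,-0],"rot":[0,0,0]}]
t 10.9833 dial 8.184 r 0.0301 Frad -3.11 Fcw -5.73 Fz -3.05 [0.5575 0.0929 0.1509] 0.0167
dial_axis [(0.55, [0.5564, 0.1247, 0.1429])]
mark_12 [(0.72, [0.6147, 0.1377, 0.1299])]
dial_knob [(0.85, [0.5571, 0.0943, 0.1635])]
```

View pics/wrist3.png

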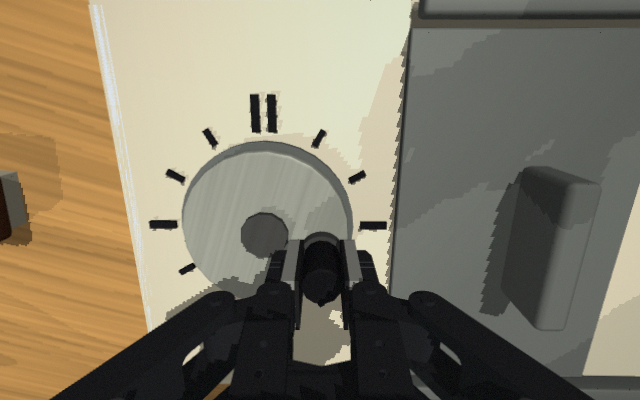

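Call:
send_rows:
  motion:
    - {"gripper": 255,"offset": [-2,-1,0],"rot": [0,0,0]}
    - {"gripper": 255,"offset": [-4,-2,0],"rot": [0,0,0]}
    - {"gripper": 255,"offset": [-5.5,-2.5,0],"rot": [0,0,0]}
    - {"gripper": 255,"offset": [-6.5,-3,0],"rot": [0,0,0]}
    - {"gripper": 255,"offset": [-6.5,-3,0],"rot": [0,0,0]}
    - {"gripper": 255,"offset": [-6.5,-3,0],"rot": [0,0,0]}

```text
clock: 11.63
tool_pos: [0.5513, 0.0939, 0.1509]
ee_rot: [0.989, 0.148, 0.008, -0.001]
wrist_force: [4.5, 1.3, -2.2]
opening: 0.0173
```

```bash
python3 - <<'E'
from plan import *
d=show(8.3); print(robot.state()["ee_rot"]); plan(d-.15*np.arange(1,21))
E
```

```text
t 11.6333 dial 8.391 r 0.03 Frad -2.39 Fcw -4.01 Fz -2.18 [0.5513 0.0939 0.1509] 0.0173
[ 0.98889296  0.14840988  0.00799065 -0.00116845]
[{"gripper":255,"offset":[4,2,-0],"rot":[0,0,0]},{"gripper":255,"offset":[8.5,3.5,0],"rot":[0,0,0]},{"gripper":255,"offset":[12.5,4,0],"rot":[0,0,0]},{"gripper":255,"offset":[17,4,0],"rot":[0,0,0]},{"gripper":255,"offset":[21.5,3.5,0.5],"rot":[0,0,0]},{"gripper":255,"offset":[26,2.5,0.5],"rot":[0,0,0]},{"gripper":255,"offset":[30,0.5,0.5],"rot":[0,0,0]},{"gripper":255,"offset":[34,-2,0.5],"rot":[0,0,0]},{"gripper":255,"offset":[37,-5,0.5],"rot":[0,0,0]},{"gripper":255,"offset":[40,-8.5,0.5],"rot":[0,0,0]},{"gripper":255,"offset":[42.5,-12.5,0.5],"rot":[0,0,0]},{"gripper":255,"offset":[44,-16.5,0.5],"rot":[0,0,0]},{"gripper":255,"offset":[45,-21,0.5],"rot":[0,0,0]},{"gripper":255,"offset":[45.5,-25.5,0.5],"rot":[0,0,0]},{"gripper":255,"offset":[45,-30,0.5],"rot":[0,0,0]},{"gripper":255,"offset":[44.5,-34,0.5],"rot":[0,0,0]},{"gripper":255,"offset":[42.5,-38.5,0.5],"rot":[0,0,0]},{"gripper":255,"offset":[40.5,-42.5,0.5],"rot":[0,0,0]},{"gripper":255,"offset":[37.5,-46,0.5],"rot":[0,0,0]},{"gripper":255,"offset":[34.5,-49,0.5],"rot":[0,0,0]}]
```

```bash
python3 - <<'E'
from plan import *
q=R.from_quat(robot.state()["ee_rot"]); q0=R.from_quat(np.array([.98893,.1484,0,0]))
print(np.degrees((q.inv()*q0).as_rotvec()), robot.state()["clock"])
E
```

```text
[ 0.00347148 -0.92540276  0.00174896] 11.6333
```

Call:
send_rows:
  motion:
    - {"gripper": 255,"offset": [4,2,0],"rot": [0,-0.2,0]}
    - {"gripper": 255,"offset": [8.5,3.5,0],"rot": [0,-0.4,0]}
    - {"gripper": 255,"offset": [12.5,4,0],"rot": [0,-0.6,0]}
    - {"gripper": 255,"offset": [17,4,0],"rot": [0,-0.8,0]}
    - {"gripper": 255,"offset": [21.5,3.5,0.5],"rot": [0,-0.9,0]}
    - {"gripper": 255,"offset": [26,2.5,0.5],"rot": [0,-0.9,0]}
    - {"gripper": 255,"offset": [30,0.5,0.5],"rot": [0,-0.9,0]}
    - {"gripper": 255,"offset": [34,-2,0.5],"rot": [0,-0.9,0]}
    - {"gripper": 255,"offset": [37,-5,0.5],"rot": [0,-0.9,0]}
    - {"gripper": 255,"offset": [40,-8.5,0.5],"rot": [0,-0.9,0]}
    - {"gripper": 255,"offset": [42.5,-12.5,0.5],"rot": [0,-0.9,0]}
    - {"gripper": 255,"offset": [44,-16.5,0.5],"rot": [0,-0.9,0]}
    - {"gripper": 255,"offset": [45,-21,0.5],"rot": [0,-0.9,0]}
    - {"gripper": 255,"offset": [45.5,-25.5,0.5],"rot": [0,-0.9,0]}
    - {"gripper": 255,"offset": [45,-30,0.5],"rot": [0,-0.9,0]}
    - {"gripper": 255,"offset": [44.5,-34,0.5],"rot": [0,-0.9,0]}
    - {"gripper": 255,"offset": [42.5,-38.5,0.5],"rot": [0,-0.9,0]}
    - {"gripper": 255,"offset": [40.5,-42.5,0.5],"rot": [0,-0.9,0]}
    - {"gripper": 255,"offset": [37.5,-46,0.5],"rot": [0,-0.9,0]}
    - {"gripper": 255,"offset": [34.5,-49,0.5],"rot": [0,-0.9,0]}

```text
clock: 13.3
tool_pos: [0.5712, 0.1502, 0.1509]
ee_rot: [0.989, 0.148, 0.002, 0.001]
wrist_force: [5.6, -4.7, -3.6]
opening: 0.0171
```

```bash
python3 - <<'E'
from plan import *
d=show(5.4); print(robot.state()["ee_rot"]); plan(d-.05-.17*np.arange(1,21))
E
```

```text
t 13.3 dial 5.44 r 0.03 Frad -1.88 Fcw 7.07 Fz -3.6 [0.5712 0.1502 0.1509] 0.0171
[9.88939606e-01 1.48307941e-01 1.57711939e-03 8.50010215e-04]
[{"gripper":255,"offset":[-5.5,-4,-0],"rot":[0,0,0]},{"gripper":255,"offset":[-10,-6,-0],"rot":[0,0,0]},{"gripper":255,"offset":[-15,-7.5,-0],"rot":[0,0,0]},{"gripper":255,"offset":[-20,-7.5,-0],"rot":[0,0,0]},{"gripper":255,"offset":[-25,-7.5,-0],"rot":[0,0,0]},{"gripper":255,"offset":[-30,-6,-0],"rot":[0,0,0]},{"gripper":255,"offset":[-34.5,-4,-0],"rot":[0,0,0]},{"gripper":255,"offset":[-39,-1,-0],"rot":[0,0,0]},{"gripper":255,"offset":[-42.5,2.5,-0],"rot":[0,0,0]},{"gripper":255,"offset":[-45.5,6.5,-0],"rot":[0,0,0]},{"gripper":255,"offset":[-48,11,-0],"rot":[0,0,0]},{"gripper":255,"offset":[-49.5,16,-0],"rot":[0,0,0]},{"gripper":255,"offset":[-50,21,-0],"rot":[0,0,0]},{"gripper":255,"offset":[-50,26,-0],"rot":[0,0,0]},{"gripper":255,"offset":[-49,31,-0],"rot":[0,0,0]},{"gripper":255,"offset":[-47,36,-0],"rot":[0,0,0]},{"gripper":255,"offset":[-44,40,-0],"rot":[0,0,0]},{"gripper":255,"offset":[-41,44,-0],"rot":[0,0,0]},{"gripper":255,"offset":[-37,47,-0],"rot":[0,0,0]},{"gripper":255,"offset":[-32.5,49.5,-0],"rot":[0,0,0]}]
```

Call:
send_rows:
  motion:
    - {"gripper": 255,"offset": [-5.5,-4,0],"rot": [0,0,0]}
    - {"gripper": 255,"offset": [-10,-6,0],"rot": [0,0,0]}
    - {"gripper": 255,"offset": [-15,-7.5,0],"rot": [0,0,0]}
    - {"gripper": 255,"offset": [-20,-7.5,0],"rot": [0,0,0]}
    - {"gripper": 255,"offset": [-25,-7.5,0],"rot": [0,0,0]}
    - {"gripper": 255,"offset": [-30,-6,0],"rot": [0,0,0]}
    - {"gripper": 255,"offset": [-34.5,-4,0],"rot": [0,0,0]}
    - {"gripper": 255,"offset": [-39,-1,0],"rot": [0,0,0]}
    - {"gripper": 255,"offset": [-42.5,2.5,0],"rot": [0,0,0]}
    - {"gripper": 255,"offset": [-45.5,6.5,0],"rot": [0,0,0]}
    - {"gripper": 255,"offset": [-48,11,0],"rot": [0,0,0]}
    - {"gripper": 255,"offset": [-49.5,16,0],"rot": [0,0,0]}
    - {"gripper": 255,"offset": [-50,21,0],"rot": [0,0,0]}
    - {"gripper": 255,"offset": [-50,26,0],"rot": [0,0,0]}
    - {"gripper": 255,"offset": [-49,31,0],"rot": [0,0,0]}
    - {"gripper": 255,"offset": [-47,36,0],"rot": [0,0,0]}
    - {"gripper": 255,"offset": [-44,40,0],"rot": [0,0,0]}
    - {"gripper": 255,"offset": [-41,44,0],"rot": [0,0,0]}
    - {"gripper": 255,"offset": [-37,47,0],"rot": [0,0,0]}
    - {"gripper": 255,"offset": [-32.5,49.5,0],"rot": [0,0,0]}

```text
clock: 14.97
tool_pos: [0.5526, 0.0935, 0.1508]
ee_rot: [0.989, 0.148, -0.001, 0.0]
wrist_force: [-5.3, 0.7, 3.2]
opening: 0.017
```

```bash
python3 - <<'E'
from plan import *
d=show(2.0); print(robot.state()["ee_rot"]); plan([1.88,1.75,1.6,1.45,1.3,1.15,1.02,.9,.82,.76,.72,.70,.70,.7])
E
```

```text
t 14.9667 dial 2.062 r 0.0301 Frad 0.33 Fcw 5.36 Fz 3.15 [0.5526 0.0935 0.1508] 0.017
[ 9.88933405e-01  1.48357939e-01 -7.96128248e-04  9.22613991e-05]
[{"gripper":255,"offset":[5,2,-0],"rot":[0,0,0]},{"gripper":255,"offset":[9,3,-0],"rot":[0,0,0]},{"gripper":255,"offset":[13.5,3.5,-0],"rot":[0,0,0]},{"gripper":255,"offset":[18,3.5,-0],"rot":[0,0,0]},{"gripper":255,"offset":[22,2.5,-0],"rot":[0,0,0]},{"gripper":255,"offset":[26.5,1,-0],"rot":[0,0,0]},{"gripper":255,"offset":[30,-1,-0],"rot":[0,0,0]},{"gripper":255,"offset":[33,-3,-0],"rot":[0,0,0]},{"gripper":255,"offset":[34.5,-4.5,-0],"rot":[0,0,0]},{"gripper":255,"offset":[36,-5.5,-0],"rot":[0,0,0]},{"gripper":255,"offset":[37,-6.5,-0],"rot":[0,0,0]},{"gripper":255,"offset":[37,-7,-0],"rot":[0,0,0]},{"gripper":255,"offset":[37,-7,-0],"rot":[0,0,0]},{"gripper":255,"offset":[37,-7,-0],"rot":[0,0,0]}]
```

Call:
send_rows:
  motion:
    - {"gripper": 255,"offset": [5,2,0],"rot": [0,0,0]}
    - {"gripper": 255,"offset": [9,3,0],"rot": [0,0,0]}
    - {"gripper": 255,"offset": [13.5,3.5,0],"rot": [0,0,0]}
    - {"gripper": 255,"offset": [18,3.5,0],"rot": [0,0,0]}
    - {"gripper": 255,"offset": [22,2.5,0],"rot": [0,0,0]}
    - {"gripper": 255,"offset": [26.5,1,0],"rot": [0,0,0]}
    - {"gripper": 255,"offset": [30,-1,0],"rot": [0,0,0]}
    - {"gripper": 255,"offset": [33,-3,0],"rot": [0,0,0]}
    - {"gripper": 255,"offset": [34.5,-4.5,0],"rot": [0,0,0]}
    - {"gripper": 255,"offset": [36,-5.5,0],"rot": [0,0,0]}
    - {"gripper": 255,"offset": [37,-6.5,0],"rot": [0,0,0]}
    - {"gripper": 255,"offset": [37,-6.5,0],"rot": [0,0,0]}
    - {"gripper": 255,"offset": [37,-6.5,0],"rot": [0,0,0]}

```text
clock: 16.05
tool_pos: [0.5853, 0.1095, 0.1508]
ee_rot: [0.989, 0.148, -0.002, 0.001]
wrist_force: [-2.8, -3.8, 3.9]
opening: 0.0169
```

```bash
python3 - <<'E'
from plan import *
d=show(.7); print(robot.state()["ee_rot"]); plan([.69,.64,.58,.52,.5])
E
```

```text
t 16.05 dial 0.76 r 0.0299 Frad -0.78 Fcw 4.67 Fz 3.88 [0.5853 0.1095 0.1508] 0.0169
[ 9.88947652e-01  1.48251226e-01 -1.89976214e-03  7.12274011e-04]
[{"gripper":255,"offset":[1.5,-1.5,-0],"rot":[0,0,0]},{"gripper":255,"offset":[2.5,-2.5,-0],"rot":[0,0,0]},{"gripper":255,"offset":[3.5,-4,-0],"rot":[0,0,0]},{"gripper":255,"offset":[4.5,-5.5,-0],"rot":[0,0,0]},{"gripper":255,"offset":[4.5,-6,-0],"rot":[0,0,0]}]
```

Call:
send_rows:
  motion:
    - {"gripper": 255,"offset": [1.5,-1.5,0],"rot": [0,0,0]}
    - {"gripper": 255,"offset": [2.5,-2.5,0],"rot": [0,0,0]}
    - {"gripper": 255,"offset": [3.5,-4,0],"rot": [0,0,0]}
    - {"gripper": 255,"offset": [4.5,-5.5,0],"rot": [0,0,0]}
    - {"gripper": 255,"offset": [5,-6.5,0],"rot": [0,0,0]}
    - {"gripper": 255,"offset": [5,-6.5,0],"rot": [0,0,0]}
    - {"gripper": 255,"offset": [5,-6.5,0],"rot": [0,0,0]}

```text
clock: 16.63
tool_pos: [0.5878, 0.1166, 0.1508]
ee_rot: [0.989, 0.148, -0.002, 0.001]
wrist_force: [-3.0, -4.7, 2.4]
opening: 0.0168
```

```bash
python3 - <<'E'
from plan import *
d=show(.5); plan(np.r_[d+.1*np.arange(1,20)])
p=snap("wrist","wrist4"); show(.5)
for l in LB[:3]: print(l,[(d["p"],d["at"]) for d in models.mark_of(l,p)][:1])
E
```

```text
t 16.6333 dial 0.508 r 0.0299 Frad -1.88 Fcw 5.25 Fz 2.37 [0.5878 0.1166 0.1508] 0.0168
[{"gripper":255,"offset":[-1.5,2.5,-0],"rot":[0,0,0]},{"gripper":255,"offset":[-3.5,5,-0],"rot":[0,0,0]},{"gripper":255,"offset":[-5.5,7,-0],"rot":[0,0,0]},{"gripper":255,"offset":[-7.5,9,-0],"rot":[0,0,0]},{"gripper":255,"offset":[-10,11,-0],"rot":[0,0,0]},{"gripper":255,"offset":[-13,12,-0],"rot":[0,0,0]},{"gripper":255,"offset":[-15.5,13.5,-0],"rot":[0,0,0]},{"gripper":255,"offset":[-18.5,14.5,-0],"rot":[0,0,0]},{"gripper":255,"offset":[-21.5,15,-0],"rot":[0,0,0]},{"gripper":255,"offset":[-24.5,15.5,-0],"rot":[0,0,0]},{"gripper":255,"offset":[-27.5,15.5,-0],"rot":[0,0,0]},{"gripper":255,"offset":[-30.5,15,-0],"rot":[0,0,0]},{"gripper":255,"offset":[-33.5,14.5,-0],"rot":[0,0,0]},{"gripper":255,"offset":[-36,13.5,0],"rot":[0,0,0]},{"gripper":255,"offset":[-39,12.5,0],"rot":[0,0,0]},{"gripper":255,"offset":[-41.5,11,0],"rot":[0,0,0]},{"gripper":255,"offset":[-44,9.5,0],"rot":[0,0,0]},{"gripper":255,"offset":[-46.5,7.5,0],"rot":[0,0,0]},{"gripper":255,"offset":[-48.5,5.5,0],"rot":[0,0,0]}]
t 16.6833 dial 0.508 r 0.0299 Frad -1.73 Fcw 5.26 Fz 2.58 [0.5878 0.1166 0.1508] 0.0174
dial_axis []
mark_12 [(0.75, [0.613, 0.1373, 0.1318])]
dial_knob [(0.74, [0.5884, 0.1189, 0.1624])]
```

View pics/wrist4.png

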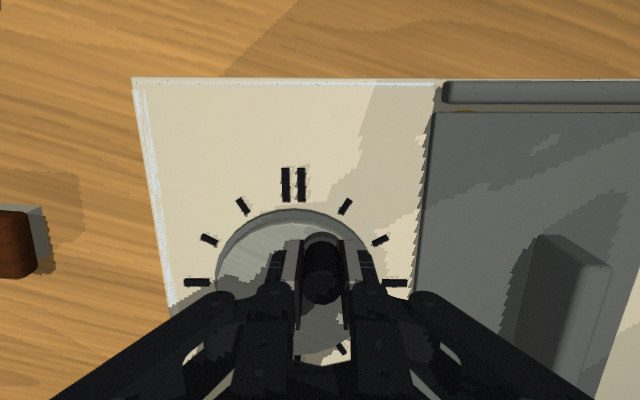

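Call:
send_rows:
  motion:
    - {"gripper": 255,"offset": [-1.5,2.5,0],"rot": [0,0,0]}
    - {"gripper": 255,"offset": [-3.5,5,0],"rot": [0,0,0]}
    - {"gripper": 255,"offset": [-5.5,7,0],"rot": [0,0,0]}
    - {"gripper": 255,"offset": [-7.5,9,0],"rot": [0,0,0]}
    - {"gripper": 255,"offset": [-10,11,0],"rot": [0,0,0]}
    - {"gripper": 255,"offset": [-13,12,0],"rot": [0,0,0]}
    - {"gripper": 255,"offset": [-15.5,13.5,0],"rot": [0,0,0]}
    - {"gripper": 255,"offset": [-18.5,14.5,0],"rot": [0,0,0]}
    - {"gripper": 255,"offset": [-21.5,15,0],"rot": [0,0,0]}
    - {"gripper": 255,"offset": [-24.5,15.5,0],"rot": [0,0,0]}
    - {"gripper": 255,"offset": [-27.5,15.5,0],"rot": [0,0,0]}
    - {"gripper": 255,"offset": [-30.5,15,0],"rot": [0,0,0]}
    - {"gripper": 255,"offset": [-33.5,14.5,0],"rot": [0,0,0]}
    - {"gripper": 255,"offset": [-36,13.5,0],"rot": [0,0,0]}
    - {"gripper": 255,"offset": [-39,12.5,0],"rot": [0,0,0]}
    - {"gripper": 255,"offset": [-41.5,11,0],"rot": [0,0,0]}
    - {"gripper": 255,"offset": [-44,9.5,0],"rot": [0,0,0]}
    - {"gripper": 255,"offset": [-44,9.5,0],"rot": [0,0,0]}

```text
clock: 18.33
tool_pos: [0.5484, 0.0946, 0.1509]
ee_rot: [0.989, 0.148, -0.002, 0.001]
wrist_force: [4.8, 1.7, -4.5]
opening: 0.0171
```

```bash
python3 - <<'E'
from plan import *
d=show(2.2); print(robot.state()["ee_rot"]);plan(np.r_[d+.05*np.arange(1,11)])
E
```

```text
t 18.3333 dial 2.206 r 0.0302 Frad -3.23 Fcw -3.98 Fz -4.5 [0.5484 0.0946 0.1509] 0.0171
[ 0.98894962  0.14823448 -0.00196852  0.00114887]
[{"gripper":255,"offset":[-1,-1,-0],"rot":[0,0,0]},{"gripper":255,"offset":[-2,-2,-0],"rot":[0,0,0]},{"gripper":255,"offset":[-3.5,-3,-0],"rot":[0,0,0]},{"gripper":255,"offset":[-4.5,-4,-0],"rot":[0,0,0]},{"gripper":255,"offset":[-5.5,-5.5,-0],"rot":[0,0,0]},{"gripper":255,"offset":[-6,-6.5,-0],"rot":[0,0,0]},{"gripper":255,"offset":[-7,-7.5,-0],"rot":[0,0,0]},{"gripper":255,"offset":[-8,-9,-0],"rot":[0,0,0]},{"gripper":255,"offset":[-8.5,-10.5,-0],"rot":[0,0,0]},{"gripper":255,"offset":[-9,-11.5,-0],"rot":[0,0,0]}]
```

Call:
send_rows:
  motion:
    - {"gripper": 255,"offset": [-1,-1,0],"rot": [0,0,0]}
    - {"gripper": 255,"offset": [-2,-2,0],"rot": [0,0,0]}
    - {"gripper": 255,"offset": [-3.5,-3,0],"rot": [0,0,0]}
    - {"gripper": 255,"offset": [-4.5,-4,0],"rot": [0,0,0]}
    - {"gripper": 255,"offset": [-5.5,-5.5,0],"rot": [0,0,0]}
    - {"gripper": 255,"offset": [-6,-6.5,0],"rot": [0,0,0]}
    - {"gripper": 255,"offset": [-7,-7.5,0],"rot": [0,0,0]}
    - {"gripper": 255,"offset": [-7,-7.5,0],"rot": [0,0,0]}

```text
clock: 19.0
tool_pos: [0.5401, 0.0991, 0.1509]
ee_rot: [0.989, 0.148, -0.001, 0.002]
wrist_force: [6.5, -0.2, -4.3]
opening: 0.017
```

```bash
cat >> plan.py <<'E'
def step(near):
    d=show(near); s=robot.state(); T=R.from_quat(s["ee_rot"])
    for k in (.04,.08,.12,.16):
        a=YAW-d-k; w=np.r_[C+RAD*np.array([np.cos(a),np.sin(a)]),Z]
        print((T.inv().apply(w-s["tool_pos"])*1000).round(1).tolist(),end=" ")
    print()
E
python3 - <<'E'
from plan import *
step(2.5)
E
```

```text
t 19.0 dial 2.523 r 0.0302 Frad -3.81 Fcw -5.29 Fz -4.32 [0.5401 0.0991 0.1509] 0.017
[-0.5, -1.1, -0.1] [-1.1, -2.1, -0.1] [-1.7, -3.2, -0.1] [-2.3, -4.2, -0.1]
```

Call:
send_rows:
  motion:
    - {"gripper": 255,"offset": [-0.5,-1.1,0],"rot": [0,0,0]}
    - {"gripper": 255,"offset": [-1.1,-2.1,0],"rot": [0,0,0]}
    - {"gripper": 255,"offset": [-1.7,-3.2,0],"rot": [0,0,0]}
    - {"gripper": 255,"offset": [-1.7,-3.2,0],"rot": [0,0,0]}

```text
clock: 19.33
tool_pos: [0.538, 0.101, 0.1509]
ee_rot: [0.989, 0.148, -0.001, 0.002]
wrist_force: [6.5, -0.9, -3.1]
opening: 0.0172
```

```bash
python3 - <<'E'
from plan import *
step(2.6)
E
```

```text
t 19.3333 dial 2.616 r 0.0302 Frad -3.73 Fcw -5.34 Fz -3.13 [0.538  0.101  0.1509] 0.0172
[-0.4, -1.1, -0.1] [-1.0, -2.2, -0.1] [-1.4, -3.3, -0.1] [-1.9, -4.4, -0.1]
```

Call:
send_rows:
  motion:
    - {"gripper": 255,"offset": [-0.4,-1.1,0],"rot": [0,0,0]}
    - {"gripper": 255,"offset": [-1,-2.2,0],"rot": [0,0,0]}
    - {"gripper": 255,"offset": [-1.4,-3.3,0],"rot": [0,0,0]}
    - {"gripper": 255,"offset": [-1.9,-4.4,0],"rot": [0,0,0]}
    - {"gripper": 255,"offset": [-1.9,-4.4,0],"rot": [0,0,0]}

```text
clock: 19.75
tool_pos: [0.5349, 0.1043, 0.1509]
ee_rot: [0.989, 0.148, -0.0, 0.003]
wrist_force: [4.7, -0.3, -3.4]
opening: 0.0172
```

```bash
python3 - <<'E'
from plan import *
step(2.7)
E
```

```text
t 19.75 dial 2.764 r 0.0302 Frad -3.5 Fcw -3.15 Fz -3.37 [0.5349 0.1043 0.1509] 0.0172
[-0.2, -1.2, -0.1] [-0.6, -2.3, -0.1] [-0.9, -3.5, -0.1] [-1.2, -4.7, -0.1]
```

Call:
send_rows:
  motion:
    - {"gripper": 255,"offset": [-0.2,-1.2,0],"rot": [0,0,0]}
    - {"gripper": 255,"offset": [-0.6,-2.3,0],"rot": [0,0,0]}
    - {"gripper": 255,"offset": [-0.9,-3.5,0],"rot": [0,0,0]}
    - {"gripper": 255,"offset": [-1.2,-4.7,0],"rot": [0,0,0]}
    - {"gripper": 255,"offset": [-1.2,-4.7,0],"rot": [0,0,0]}

```text
clock: 20.17
tool_pos: [0.5327, 0.1074, 0.1509]
ee_rot: [0.989, 0.148, 0.0, 0.004]
wrist_force: [6.1, -2.5, -3.9]
opening: 0.017
```

```bash
python3 - <<'E'
from plan import *
step(2.9)
E
```

```text
t 20.1667 dial 2.892 r 0.0302 Frad -3.99 Fcw -5.29 Fz -3.91 [0.5327 0.1074 0.1509] 0.017
[-0.1, -1.2, -0.1] [-0.3, -2.4, -0.1] [-0.5, -3.6, -0.1] [-0.6, -4.8, -0.1]
```

Call:
send_rows:
  motion:
    - {"gripper": 255,"offset": [-0.1,-1.2,0],"rot": [0,0,0]}
    - {"gripper": 255,"offset": [-0.3,-2.4,0],"rot": [0,0,0]}
    - {"gripper": 255,"offset": [-0.5,-3.6,0],"rot": [0,0,0]}
    - {"gripper": 255,"offset": [-0.6,-4.8,0],"rot": [0,0,0]}
    - {"gripper": 255,"offset": [-0.6,-4.8,0],"rot": [0,0,0]}

```text
clock: 20.58
tool_pos: [0.5307, 0.1114, 0.1509]
ee_rot: [0.989, 0.148, 0.0, 0.004]
wrist_force: [4.2, -0.9, -2.8]
opening: 0.0171
```

```bash
python3 - <<'E'
from plan import *
step(3); print(robot.state()["ee_rot"])
E
```

```text
t 20.5833 dial 3.041 r 0.0302 Frad -3.57 Fcw -2.41 Fz -2.82 [0.5307 0.1114 0.1509] 0.0171
[0.1, -1.2, -0.1] [0.0, -2.4, -0.1] [0.0, -3.6, -0.1] [0.1, -4.8, -0.1] 
[9.88969764e-01 1.48056174e-01 1.13138874e-04 4.26183879e-03]
```

Call:
send_rows:
  motion:
    - {"gripper": 255,"offset": [0,-1.2,0],"rot": [0,0,0]}
    - {"gripper": 255,"offset": [0,-2.4,0],"rot": [0,0,0]}
    - {"gripper": 255,"offset": [0,-3.6,0],"rot": [0,0,0]}
    - {"gripper": 255,"offset": [0.1,-4.8,0],"rot": [0,0,0]}
    - {"gripper": 255,"offset": [0.1,-4.8,0],"rot": [0,0,0]}

```text
clock: 21.0
tool_pos: [0.5295, 0.115, 0.1509]
ee_rot: [0.989, 0.148, 0.0, 0.005]
wrist_force: [4.6, -3.9, -3.2]
opening: 0.017
```

```bash
python3 - <<'E'
from plan import *
step(3.1)
E
```

```text
t 21.0 dial 3.167 r 0.0302 Frad -3.45 Fcw -4.96 Fz -3.22 [0.5295 0.115  0.1509] 0.017
[0.2, -1.2, -0.1] [0.3, -2.4, -0.1] [0.5, -3.6, -0.2] [0.7, -4.8, -0.2]
```

Call:
send_rows:
  motion:
    - {"gripper": 255,"offset": [0.2,-1.2,0],"rot": [0,0,0]}
    - {"gripper": 255,"offset": [0.3,-2.4,0],"rot": [0,0,0]}
    - {"gripper": 255,"offset": [0.5,-3.6,0],"rot": [0,0,0]}
    - {"gripper": 255,"offset": [0.7,-4.8,0],"rot": [0,0,0]}
    - {"gripper": 255,"offset": [0.7,-4.8,0],"rot": [0,0,0]}

```text
clock: 21.42
tool_pos: [0.5287, 0.1193, 0.1509]
ee_rot: [0.989, 0.148, -0.0, 0.006]
wrist_force: [4.0, -2.0, -1.7]
opening: 0.0174
```

```bash
python3 - <<'E'
from plan import *
step(3.3)
E
```

```text
t 21.4167 dial 3.312 r 0.0302 Frad -3.69 Fcw -2.44 Fz -1.7 [0.5287 0.1193 0.1509] 0.0174
[0.4, -1.1, -0.1] [0.7, -2.3, -0.1] [1.0, -3.5, -0.2] [1.4, -4.6, -0.2]
```

Call:
send_rows:
  motion:
    - {"gripper": 255,"offset": [0.4,-1.1,0],"rot": [0,0,0]}
    - {"gripper": 255,"offset": [0.7,-2.3,0],"rot": [0,0,0]}
    - {"gripper": 255,"offset": [1,-3.5,0],"rot": [0,0,0]}
    - {"gripper": 255,"offset": [1.4,-4.6,0],"rot": [0,0,0]}
    - {"gripper": 255,"offset": [1.4,-4.6,0],"rot": [0,0,0]}

```text
clock: 21.83
tool_pos: [0.5285, 0.1236, 0.1509]
ee_rot: [0.989, 0.148, -0.001, 0.006]
wrist_force: [3.2, -5.0, -1.0]
opening: 0.0171
```

```bash
cat >> plan.py <<'E'
def tilt():
    q=R.from_quat(robot.state()["ee_rot"]); q0=R.from_quat(np.array([.98893,.1484,0,0]))
    print("rot corr",np.degrees((q.inv()*q0).as_rotvec()).round(2))
E
python3 - <<'E'
from plan import *
step(3.4); tilt()
E
```

```text
t 21.8333 dial 3.452 r 0.0301 Frad -3.32 Fcw -4.94 Fz -1.02 [0.5285 0.1236 0.1509] 0.0171
[0.5, -1.1, -0.1] [1.0, -2.2, -0.2] [1.5, -3.3, -0.2] [2.0, -4.4, -0.2] 
rot corr [ 0.72  0.17 -0.04]
```

Call:
send_rows:
  motion:
    - {"gripper": 255,"offset": [0.5,-1.1,0],"rot": [0,0,0]}
    - {"gripper": 255,"offset": [1,-2.2,0],"rot": [0,0,0]}
    - {"gripper": 255,"offset": [1.5,-3.3,0],"rot": [0,0,0]}
    - {"gripper": 255,"offset": [2,-4.4,0],"rot": [0,0,0]}
    - {"gripper": 255,"offset": [2,-4.4,0],"rot": [0,0,0]}

```text
clock: 22.25
tool_pos: [0.5289, 0.1282, 0.1509]
ee_rot: [0.989, 0.148, -0.001, 0.007]
wrist_force: [2.9, -3.6, -0.6]
opening: 0.0169
```

```bash
python3 - <<'E'
from plan import *
step(3.6)
E
```

```text
t 22.25 dial 3.607 r 0.0302 Frad -3.49 Fcw -3.04 Fz -0.58 [0.5289 0.1282 0.1509] 0.0169
[0.7, -1.0, -0.2] [1.3, -2.0, -0.2] [2.0, -3.0, -0.2] [2.7, -4.0, -0.2]
```

Call:
send_rows:
  motion:
    - {"gripper": 255,"offset": [0.7,-1,0],"rot": [0,0,0]}
    - {"gripper": 255,"offset": [1.3,-2,0],"rot": [0,0,0]}
    - {"gripper": 255,"offset": [2,-3,0],"rot": [0,0,0]}
    - {"gripper": 255,"offset": [2.7,-4,0],"rot": [0,0,0]}
    - {"gripper": 255,"offset": [2.7,-4,0],"rot": [0,0,0]}

```text
clock: 22.67
tool_pos: [0.53, 0.1324, 0.1508]
ee_rot: [0.989, 0.148, -0.001, 0.007]
wrist_force: [0.6, -6.3, -0.2]
opening: 0.0175
```

```bash
python3 - <<'E'
from plan import *
step(3.7)
E
```

```text
t 22.6667 dial 3.752 r 0.0301 Frad -2.57 Fcw -5.75 Fz -0.23 [0.53   0.1324 0.1508] 0.0175
[0.8, -0.9, -0.2] [1.5, -1.8, -0.2] [2.3, -2.7, -0.2] [3.2, -3.6, -0.2]
```

Call:
send_rows:
  motion:
    - {"gripper": 255,"offset": [0.8,-0.9,0],"rot": [0,0,0]}
    - {"gripper": 255,"offset": [1.5,-1.8,0],"rot": [0,0,0]}
    - {"gripper": 255,"offset": [2.3,-2.7,0],"rot": [0,0,0]}
    - {"gripper": 255,"offset": [3.2,-3.6,0],"rot": [0,0,0]}
    - {"gripper": 255,"offset": [3.2,-3.6,0],"rot": [0,0,0]}

```text
clock: 23.08
tool_pos: [0.5318, 0.1368, 0.1508]
ee_rot: [0.989, 0.148, -0.002, 0.007]
wrist_force: [0.2, -3.5, 1.6]
opening: 0.0171
```

```bash
python3 - <<'E'
from plan import *
step(3.9); p=snap("wrist","wrist5"); 
print([(d["p"],d["at"]) for d in models.mark_of("cover_handle",p)][:1])
E
```

```text
t 23.0833 dial 3.908 r 0.0301 Frad -1.82 Fcw -3.05 Fz 1.57 [0.5318 0.1368 0.1508] 0.0171
[1.0, -0.7, -0.2] [1.8, -1.5, -0.2] [2.8, -2.3, -0.2] [3.7, -3.1, -0.2] 
[]
```

View pics/wrist5.png

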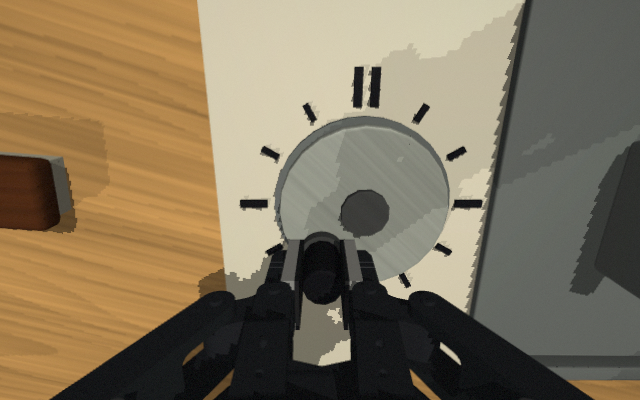

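Call:
send_rows:
  motion:
    - {"gripper": 255,"offset": [1,-0.7,0],"rot": [0,0,0]}
    - {"gripper": 255,"offset": [1.8,-1.5,0],"rot": [0,0,0]}
    - {"gripper": 255,"offset": [2.8,-2.3,0],"rot": [0,0,0]}
    - {"gripper": 255,"offset": [3.7,-3.1,0],"rot": [0,0,0]}
    - {"gripper": 255,"offset": [3.7,-3.1,0],"rot": [0,0,0]}

```text
clock: 23.6
tool_pos: [0.5345, 0.1411, 0.1508]
ee_rot: [0.989, 0.148, -0.002, 0.007]
wrist_force: [1.4, -3.8, 1.9]
opening: 0.0171
```

```bash
python3 - <<'E'
from plan import *
step(4.0)
E
```

```text
t 23.6 dial 4.076 r 0.0301 Frad -3.4 Fcw -2.16 Fz 1.87 [0.5345 0.1411 0.1508] 0.0171
[1.1, -0.6, -0.2] [2.1, -1.2, -0.2] [3.1, -1.8, -0.2] [4.2, -2.4, -0.2]
```

Call:
send_rows:
  motion:
    - {"gripper": 255,"offset": [1.1,-0.6,0],"rot": [0,0,0]}
    - {"gripper": 255,"offset": [2.1,-1.2,0],"rot": [0,0,0]}
    - {"gripper": 255,"offset": [3.1,-1.8,0],"rot": [0,0,0]}
    - {"gripper": 255,"offset": [4.2,-2.4,0],"rot": [0,0,0]}
    - {"gripper": 255,"offset": [4.2,-2.4,0],"rot": [0,0,0]}

```text
clock: 24.02
tool_pos: [0.5375, 0.1445, 0.1508]
ee_rot: [0.989, 0.148, -0.002, 0.007]
wrist_force: [-0.7, -4.1, 2.1]
opening: 0.0176
```

```bash
python3 - <<'E'
from plan import *
step(4.2)
E
```

```text
t 24.0167 dial 4.228 r 0.0301 Frad -2.44 Fcw -3.43 Fz 2.11 [0.5375 0.1445 0.1508] 0.0176
[1.1, -0.4, -0.2] [2.2, -0.9, -0.2] [3.3, -1.4, -0.2] [4.5, -1.8, -0.3]
```

Call:
send_rows:
  motion:
    - {"gripper": 255,"offset": [1.1,-0.4,0],"rot": [0,0,0]}
    - {"gripper": 255,"offset": [2.2,-0.9,0],"rot": [0,0,0]}
    - {"gripper": 255,"offset": [3.3,-1.4,0],"rot": [0,0,0]}
    - {"gripper": 255,"offset": [4,-1.6,0],"rot": [0,0,0]}
    - {"gripper": 255,"offset": [4,-1.6,0],"rot": [0,0,0]}

```text
clock: 24.43
tool_pos: [0.5406, 0.1471, 0.1508]
ee_rot: [0.989, 0.148, -0.003, 0.007]
wrist_force: [-2.4, -4.6, 3.5]
opening: 0.0172
```

```bash
python3 - <<'E'
from plan import *
step(4.3)
E
```

```text
t 24.4333 dial 4.362 r 0.0301 Frad -2.29 Fcw -4.7 Fz 3.51 [0.5406 0.1471 0.1508] 0.0172
[1.2, -0.3, -0.2] [2.3, -0.6, -0.2] [3.5, -0.9, -0.3] [4.7, -1.2, -0.3]
```

Call:
send_rows:
  motion:
    - {"gripper": 255,"offset": [1.2,-0.3,0],"rot": [0,0,0]}
    - {"gripper": 255,"offset": [2.3,-0.6,0],"rot": [0,0,0]}
    - {"gripper": 255,"offset": [3.5,-0.9,0],"rot": [0,0,0]}
    - {"gripper": 255,"offset": [3.5,-0.9,0],"rot": [0,0,0]}

```text
clock: 24.77
tool_pos: [0.5441, 0.1494, 0.1508]
ee_rot: [0.989, 0.148, -0.002, 0.007]
wrist_force: [0.5, -3.3, 1.8]
opening: 0.017
```

```bash
python3 - <<'E'
from plan import *
step(4.4);tilt()
E
```

```text
t 24.7667 dial 4.502 r 0.0301 Frad -3.1 Fcw -1.18 Fz 1.85 [0.5441 0.1494 0.1508] 0.017
[1.2, -0.1, -0.2] [2.4, -0.3, -0.2] [3.6, -0.4, -0.2] [4.8, -0.5, -0.2] 
rot corr [0.78 0.38 0.  ]
```

Call:
send_rows:
  motion:
    - {"gripper": 255,"offset": [1.2,-0.1,0],"rot": [0,0,0]}
    - {"gripper": 255,"offset": [2.4,-0.3,0],"rot": [0,0,0]}
    - {"gripper": 255,"offset": [3.6,-0.4,0],"rot": [0,0,0]}
    - {"gripper": 255,"offset": [3.6,-0.4,0],"rot": [0,0,0]}

```text
clock: 25.1
tool_pos: [0.5474, 0.151, 0.1508]
ee_rot: [0.989, 0.148, -0.002, 0.007]
wrist_force: [-0.8, -2.2, 2.3]
opening: 0.0169
```

```bash
python3 - <<'E'
from plan import *
step(4.6); p=snap("wrist","wrist6"); 
print([(d["p"],d["at"]) for d in models.mark_of("cover_handle",p)][:1])
E
```

```text
t 25.1 dial 4.623 r 0.0301 Frad -1.81 Fcw -1.53 Fz 2.3 [0.5474 0.151  0.1508] 0.0169
[1.2, 0.1, -0.2] [2.4, 0.0, -0.2] [3.6, 0.0, -0.2] [4.8, 0.1, -0.2] 
[]
```

View pics/wrist6.png

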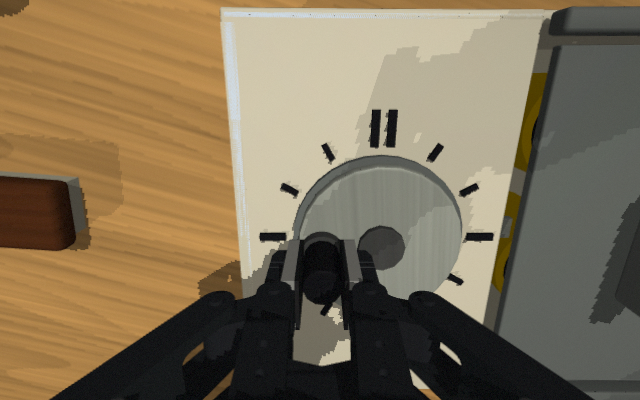

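Call:
send_rows:
  motion:
    - {"gripper": 255,"offset": [0.8,0,0],"rot": [0,0,0]}
    - {"gripper": 255,"offset": [1.6,0,0],"rot": [0,0,0]}
    - {"gripper": 255,"offset": [2.4,0,0],"rot": [0,0,0]}
    - {"gripper": 255,"offset": [2.4,0,0],"rot": [0,0,0]}
    - {"gripper": 255,"offset": [2.4,0,0],"rot": [0,0,0]}

```text
clock: 25.62
tool_pos: [0.5488, 0.1514, 0.1507]
ee_rot: [0.989, 0.148, -0.003, 0.007]
wrist_force: [-5.3, -3.8, 5.5]
opening: 0.0174
```

```bash
python3 - <<'E'
from plan import *
step(4.6)
E
```

```text
t 25.6167 dial 4.671 r 0.0301 Frad -1.81 Fcw -6.26 Fz 5.52 [0.5488 0.1514 0.1507] 0.0174
[1.2, 0.1, -0.3] [2.4, 0.1, -0.3] [3.6, 0.2, -0.3] [4.8, 0.3, -0.3]
```

Call:
send_rows:
  motion:
    - {"gripper": 255,"offset": [1,0,0],"rot": [0,0,0]}
    - {"gripper": 255,"offset": [1.5,0.1,0],"rot": [0,0,0]}
    - {"gripper": 255,"offset": [2,0.1,0],"rot": [0,0,0]}
    - {"gripper": 255,"offset": [2,0.1,0],"rot": [0,0,0]}
    - {"gripper": 255,"offset": [2,0.1,0],"rot": [0,0,0]}

```text
clock: 26.03
tool_pos: [0.5493, 0.1516, 0.1507]
ee_rot: [0.989, 0.149, -0.005, 0.007]
wrist_force: [-7.3, -3.7, 6.9]
opening: 0.0167
```

```bash
python3 - <<'E'
from plan import *
step(4.6)
E
```

```text
t 26.0333 dial 4.691 r 0.0301 Frad -1.24 Fcw -8.1 Fz 6.95 [0.5493 0.1516 0.1507] 0.0167
[1.2, 0.1, -0.3] [2.4, 0.2, -0.3] [3.6, 0.3, -0.3] [4.8, 0.4, -0.3]
```

Call:
send_rows:
  motion:
    - {"gripper": 255,"offset": [1.4,0.1,0],"rot": [0,0,0]}
    - {"gripper": 255,"offset": [2,0.2,0],"rot": [0,0,0]}
    - {"gripper": 255,"offset": [2.5,0.2,0],"rot": [0,0,0]}
    - {"gripper": 255,"offset": [2.8,0.2,0],"rot": [0,0,0]}
    - {"gripper": 255,"offset": [2.8,0.2,0],"rot": [0,0,0]}

```text
clock: 26.45
tool_pos: [0.55, 0.1519, 0.1507]
ee_rot: [0.989, 0.149, -0.008, 0.008]
wrist_force: [-9.7, -4.3, 10.0]
opening: 0.0169
```

```bash
python3 - <<'E'
from plan import *
step(4.6);tilt()
E
```

```text
t 26.45 dial 4.716 r 0.0301 Frad -1.36 Fcw -10.56 Fz 10.02 [0.55   0.1519 0.1507] 0.0169
[1.2, 0.2, -0.3] [2.4, 0.3, -0.4] [3.6, 0.4, -0.4] [4.8, 0.6, -0.4] 
rot corr [0.73 1.   0.02]
```

Call:
send_rows:
  motion:
    - {"gripper": 255,"offset": [1.8,0.2,0],"rot": [0,0,0]}
    - {"gripper": 255,"offset": [2.2,0.3,0],"rot": [0,0,0]}
    - {"gripper": 255,"offset": [2.6,0.3,0],"rot": [0,0,0]}
    - {"gripper": 255,"offset": [2.6,0.3,0],"rot": [0,0,0]}

```text
clock: 26.78
tool_pos: [0.5503, 0.152, 0.1507]
ee_rot: [0.989, 0.149, -0.011, 0.008]
wrist_force: [-11.4, -5.0, 10.0]
opening: 0.0173
```

```bash
python3 - <<'E'
from plan import *
step(4.6);tilt()
E
```

```text
t 26.7833 dial 4.727 r 0.0301 Frad -1.68 Fcw -12.31 Fz 10.01 [0.5503 0.152  0.1507] 0.0173
[1.2, 0.2, -0.3] [2.4, 0.3, -0.4] [3.6, 0.4, -0.4] [4.8, 0.6, -0.4] 
rot corr [0.7  1.32 0.03]
```

Call:
send_rows:
  motion:
    - {"gripper": 255,"offset": [0,0,0],"rot": [0,0,0]}
    - {"gripper": 255,"offset": [0,0,0],"rot": [0,0,0]}
    - {"gripper": 150,"offset": [0,0,0],"rot": [0,0,0]}
    - {"gripper": 80,"offset": [0,0,0],"rot": [0,0,0]}
    - {"gripper": 80,"offset": [0,0,0],"rot": [0,0,0]}
    - {"gripper": 80,"offset": [0,0,0],"rot": [0,0,0]}
    - {"gripper": 80,"offset": [0,0,0],"rot": [0,0,0]}
    - {"gripper": 80,"offset": [0,0,-20],"rot": [0.3,0.6,0]}
    - {"gripper": 0,"offset": [0,0,-50],"rot": [0.7,1.3,0]}
    - {"gripper": 0,"offset": [0,0,-80],"rot": [0.7,1.3,0]}
    - {"gripper": 0,"offset": [0,0,-80],"rot": [0.7,1.3,0]}
    - {"gripper": 0,"offset": [0,0,-80],"rot": [0.7,1.3,0]}
    - {"gripper": 0,"offset": [0,0,-80],"rot": [0.7,1.3,0]}

```text
clock: 27.87
tool_pos: [0.5516, 0.1535, 0.2303]
ee_rot: [0.989, 0.149, -0.0, -0.0]
wrist_force: [-0.4, -0.1, -0.2]
opening: 0.0852
```

```bash
python3 - <<'E'
from plan import *
show(4.6);tilt()
p=snap("wrist","wrist7"); print(proj(p,[[.5568,.1230,.142]]))
for l in LB[:4]: print(l,[(d["p"],d["at"],proj(p,d["at"]).round(0)) for d in models.mark_of(l,p)][:1])
E
```

```text
t 27.8667 dial 4.78 r 0.0313 Frad -0.03 Fcw -0.42 Fz -0.2 [0.5516 0.1535 0.2303] 0.0852
rot corr [-0.01  0.03  0.04]
[[363.30190985 202.37747873]]
dial_axis [(0.94, [0.5545, 0.1234, 0.1414], array([[362., 205.]]))]
mark_12 []
dial_knob [(0.84, [0.5471, 0.1483, 0.1659], array([[327., 217.]]))]
cover_handle [(0.78, [0.5987, -0.012, 0.1594], array([[574., 211.]]))]
```

View pics/wrist7.png

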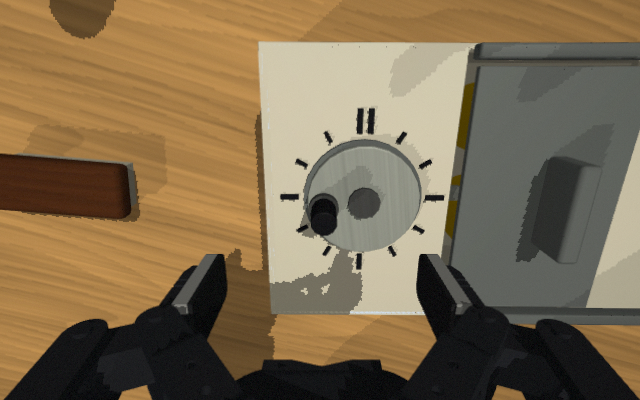

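Call:
send_rows:
  motion:
    - {"gripper": 0,"offset": [-1,40,0],"rot": [0,0,0]}
    - {"gripper": 0,"offset": [-2,80,0],"rot": [0,0,0]}
    - {"gripper": 0,"offset": [-3,120,5],"rot": [0,0,0]}
    - {"gripper": 0,"offset": [-3.5,150,15],"rot": [0,0,0]}
    - {"gripper": 0,"offset": [-3.5,169.5,20],"rot": [0,0,0]}
    - {"gripper": 0,"offset": [-3.5,169.5,20],"rot": [0,0,0]}
    - {"gripper": 0,"offset": [-3.5,169.5,20],"rot": [0,0,0]}
    - {"gripper": 0,"offset": [-3.5,169.5,20],"rot": [0,0,0]}
    - {"gripper": 0,"offset": [-3.5,169.5,20],"rot": [0,0,0]}

```text
clock: 28.87
tool_pos: [0.5975, -0.0086, 0.2093]
ee_rot: [0.989, 0.149, -0.001, -0.0]
wrist_force: [0.3, 0.9, 0.1]
opening: 0.0855
```

```bash
python3 - <<'E'
from plan import *
show(4.6);tilt()
p=snap("wrist","wrist8")
for l in LB[:4]: print(l,[(d["p"],d["at"],proj(p,d["at"]).round(0)) for d in models.mark_of(l,p)][:1])
y=.292; ex=np.array([np.cos(y),np.sin(y)]); 
c=np.array([.5983,-.0092]); ey=np.array([-np.sin(y),np.cos(y)])
print(proj(p,[np.r_[c+a*.035*ex+b*.007*ey,.171] for a in(-1,1) for b in(-1,1)]).round(0).tolist())
E
```

```text
t 28.8667 dial 1.576 r 0.1372 Frad -0.79 Fcw -0.58 Fz 0.06 [ 0.5975 -0.0086  0.2093] 0.0855
rot corr [-0.04  0.15  0.1 ]
dial_axis [(0.94, [0.5568, 0.1206, 0.1439], array([[119., 209.]]))]
mark_12 []
dial_knob [(0.84, [0.5467, 0.1473, 0.1629], array([[ 54., 223.]]))]
cover_handle [(0.89, [0.6, -0.0133, 0.1575], array([[330., 215.]]))]
[[334.0, 276.0], [312.0, 276.0], [336.0, 166.0], [311.0, 166.0]]
```

View pics/wrist8.png

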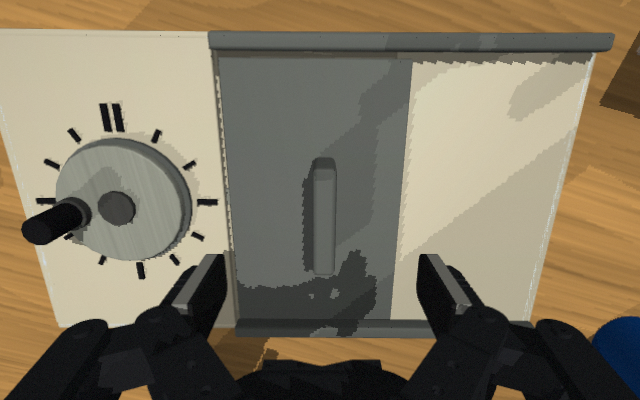

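Call:
send_rows:
  motion:
    - {"gripper": 0,"offset": [0.5,1.8,25],"rot": [0,0,0]}
    - {"gripper": 0,"offset": [0.5,1.8,50],"rot": [0,0,0]}
    - {"gripper": 0,"offset": [0.5,1.8,62],"rot": [0,0,0]}
    - {"gripper": 0,"offset": [0.5,1.8,62],"rot": [0,0,0]}
    - {"gripper": 0,"offset": [0.5,1.8,62],"rot": [0,0,0]}
    - {"gripper": 150,"offset": [0.5,1.8,62],"rot": [0,0,0]}
    - {"gripper": 190,"offset": [0.5,1.8,62],"rot": [0,0,0]}
    - {"gripper": 255,"offset": [0.5,1.8,62],"rot": [0,0,0]}
    - {"gripper": 255,"offset": [0.5,1.8,62],"rot": [0,0,0]}
    - {"gripper": 255,"offset": [0.5,1.8,62],"rot": [0,0,0]}
    - {"gripper": 255,"offset": [0.5,1.8,62],"rot": [0,0,0]}

```text
clock: 30.03
tool_pos: [0.5987, -0.0105, 0.148]
ee_rot: [0.989, 0.149, -0.001, 0.0]
wrist_force: [-2.5, 2.5, 6.0]
opening: 0.0135
```

```bash
cat >> plan.py <<'E'
def cov():
    s=robot.state(); ey=np.array([np.sin(YAW),-np.cos(YAW)]); v=s["tool_pos"][:2]-C; ex=np.array([np.cos(YAW),np.sin(YAW)])
    F=s["wrist_force"]; T=R.from_quat(s["ee_rot"])
    print(s["clock"],"cover",(v@ey-.13).round(4),"x",(v@ex).round(4),"z",s["tool_pos"][2].round(4),"F open dir",(F[:2]@ey).round(2),"Fx",(F[:2]@ex).round(2),"Fz",F[2].round(2),round(s["opening"],4))
    print("open dir in tool",T.inv().apply(np.r_[ey,0]).round(4))
E
python3 - <<'E'
from plan import *
cov();tilt()
E
```

```text
30.0333 cover 0.0094 x -0.0001 z 0.148 F open dir -3.12 Fx -1.62 Fz 6.02 0.0135
open dir in tool [-7.5e-03  1.0e+00 -1.0e-04]
rot corr [-0.   0.1  0.1]
```

Call:
send_rows:
  motion:
    - {"gripper": 255,"offset": [0,1,0],"rot": [0,0,0]}
    - {"gripper": 255,"offset": [0,2,0],"rot": [0,0,0]}
    - {"gripper": 255,"offset": [0,3,0],"rot": [0,0,0]}
    - {"gripper": 255,"offset": [0,3,0],"rot": [0,0,0]}

```text
clock: 30.37
tool_pos: [0.5996, -0.0135, 0.148]
ee_rot: [0.989, 0.149, -0.001, 0.0]
wrist_force: [-0.0, 1.1, -0.2]
opening: 0.0136
```

```bash
python3 - <<'E'
from plan import *
cov();tilt()
E
```

```text
30.3667 cover 0.0125 x -0.0001 z 0.148 F open dir -1.05 Fx 0.32 Fz -0.16 0.0136
open dir in tool [-7.2e-03  1.0e+00 -2.0e-04]
rot corr [-0.01  0.1   0.08]
```

Call:
send_rows:
  motion:
    - {"gripper": 255,"offset": [0,3,0],"rot": [0,0,0]}
    - {"gripper": 255,"offset": [0,8,0],"rot": [0,0,0]}
    - {"gripper": 255,"offset": [-0.1,13,0],"rot": [0,0,0]}
    - {"gripper": 255,"offset": [-0.1,18,0],"rot": [0,0,0]}
    - {"gripper": 255,"offset": [-0.2,23,0],"rot": [0,0,0]}
    - {"gripper": 255,"offset": [-0.2,28,0],"rot": [0,0,0]}
    - {"gripper": 255,"offset": [-0.2,33,0],"rot": [0,0,0]}
    - {"gripper": 255,"offset": [-0.3,38,0],"rot": [0,0,0]}
    - {"gripper": 255,"offset": [-0.3,43,0],"rot": [0,0,0]}
    - {"gripper": 255,"offset": [-0.3,48,0],"rot": [0,0,0]}
    - {"gripper": 255,"offset": [-0.4,53,0],"rot": [0,0,0]}
    - {"gripper": 255,"offset": [-0.4,58,0],"rot": [0,0,0]}
    - {"gripper": 255,"offset": [-0.5,63,0],"rot": [0,0,0]}
    - {"gripper": 255,"offset": [-0.5,68,0],"rot": [0,0,0]}
    - {"gripper": 255,"offset": [-0.5,73,0],"rot": [0,0,0]}
    - {"gripper": 255,"offset": [-0.6,77,0],"rot": [0,0,0]}
    - {"gripper": 255,"offset": [-0.6,80,0],"rot": [0,0,0]}
    - {"gripper": 255,"offset": [-0.6,82,0],"rot": [0,0,0]}
    - {"gripper": 255,"offset": [-0.6,83,0],"rot": [0,0,0]}
    - {"gripper": 255,"offset": [-0.6,83,0],"rot": [0,0,0]}

```text
clock: 32.03
tool_pos: [0.6236, -0.0934, 0.148]
ee_rot: [0.989, 0.149, -0.001, 0.0]
wrist_force: [-1.2, -1.1, 1.4]
opening: 0.0136
```

```bash
python3 - <<'E'
from plan import *
cov();tilt()
E
```

```text
32.0333 cover 0.0959 x -0.0001 z 0.148 F open dir 0.68 Fx -1.51 Fz 1.39 0.0136
open dir in tool [-7.1e-03  1.0e+00  3.0e-04]
rot corr [0.02 0.1  0.08]
```

Free all the way so far; now easing into the end stop.

Call:
send_rows:
  motion:
    - {"gripper": 255,"offset": [0,1,0],"rot": [0,0,0]}
    - {"gripper": 255,"offset": [0,2,0],"rot": [0,0,0]}
    - {"gripper": 255,"offset": [0,3,0],"rot": [0,0,0]}
    - {"gripper": 255,"offset": [0,4,0],"rot": [0,0,0]}
    - {"gripper": 255,"offset": [0,4.5,0],"rot": [0,0,0]}
    - {"gripper": 255,"offset": [0,4.5,0],"rot": [0,0,0]}

```text
clock: 32.53
tool_pos: [0.6248, -0.0973, 0.148]
ee_rot: [0.989, 0.149, -0.001, -0.0]
wrist_force: [-2.4, 3.0, 2.3]
opening: 0.0136
```

```bash
python3 - <<'E'
from plan import *
cov()
E
```

```text
32.5333 cover 0.1 x -0.0001 z 0.148 F open dir -3.57 Fx -1.4 Fz 2.27 0.0136
open dir in tool [-7.2e-03  1.0e+00 -4.0e-04]
```

Call:
send_rows:
  motion:
    - {"gripper": 255,"offset": [0,0.8,0],"rot": [0,0,0]}
    - {"gripper": 255,"offset": [0,1.5,0],"rot": [0,0,0]}
    - {"gripper": 255,"offset": [0,1.5,0],"rot": [0,0,0]}
    - {"gripper": 255,"offset": [0,1.5,0],"rot": [0,0,0]}

```text
clock: 32.87
tool_pos: [0.6248, -0.0973, 0.148]
ee_rot: [0.989, 0.149, -0.001, -0.001]
wrist_force: [-2.2, 6.3, 3.3]
opening: 0.0138
```

```bash
python3 - <<'E'
from plan import *
cov()
E
```

```text
32.8667 cover 0.1001 x -0.0001 z 0.148 F open dir -6.68 Fx -0.26 Fz 3.3 0.0138
open dir in tool [-0.0077  1.     -0.0028]
```

At the end stop (6.7 N without further motion). Unload, release, retreat.

Call:
send_rows:
  motion:
    - {"gripper": 255,"offset": [0,0,0],"rot": [0,0,0]}
    - {"gripper": 255,"offset": [0,0,0],"rot": [0,0,0]}
    - {"gripper": 150,"offset": [0,0,0],"rot": [0,0,0]}
    - {"gripper": 60,"offset": [0,0,0],"rot": [0,0,0]}
    - {"gripper": 60,"offset": [0,0,0],"rot": [0,0,0]}
    - {"gripper": 60,"offset": [0,0,0],"rot": [0,0,0]}
    - {"gripper": 60,"offset": [0,0,0],"rot": [0,0,0]}
    - {"gripper": 60,"offset": [0,0,-20],"rot": [0,0,0]}
    - {"gripper": 60,"offset": [0,0,-60],"rot": [0,0,0]}
    - {"gripper": 60,"offset": [-20,-40,-100],"rot": [0,0,0]}
    - {"gripper": 60,"offset": [-40,-70,-130],"rot": [0,0,0]}
    - {"gripper": 60,"offset": [-60,-80,-140],"rot": [0,0,0]}
    - {"gripper": 60,"offset": [-60,-80,-140],"rot": [0,0,0]}
    - {"gripper": 60,"offset": [-60,-80,-140],"rot": [0,0,0]}
    - {"gripper": 60,"offset": [-60,-80,-140],"rot": [0,0,0]}

```text
clock: 34.12
tool_pos: [0.5445, -0.0391, 0.2885]
ee_rot: [0.989, 0.149, -0.001, -0.001]
wrist_force: [0.3, -0.9, -0.8]
opening: 0.0653
```

```bash
python3 - <<'E'
from plan import *
s=robot.state(); print(s["tool_pos"],s["wrist_force"],s["clock"],abs(s["qvel"]).max())
p=snap("wrist","wrist9"); q=snap("side","side9")
for l in ["dial_knob","cover_handle"]: print(l,[(d["p"],d["at"]) for d in models.mark_of(l,p)][:1])
for l in ["cover_handle","sprayer","scrub_brush","soap_jar"]: print(l,[(d["p"],d["at"]) for d in models.mark_of(l,q)][:1])
E
```

```text
[ 0.54452103 -0.0390874   0.28845766] [ 0.31429117 -0.88114779 -0.81196529] 34.1167 0.046245260596384466
dial_knob [(0.7, [0.5503, 0.1504, 0.1655])]
cover_handle [(0.81, [0.6246, -0.0982, 0.1583])]
cover_handle [(0.91, [0.6258, -0.0982, 0.1611])]
sprayer [(0.94, [0.4867, -0.4482, 0.0035])]
scrub_brush [(0.56, [0.4466, 0.4158, -0.002])]
soap_jar [(0.94, [0.6759, 0.4235, 0.0034])]
```

View pics/wrist9.png

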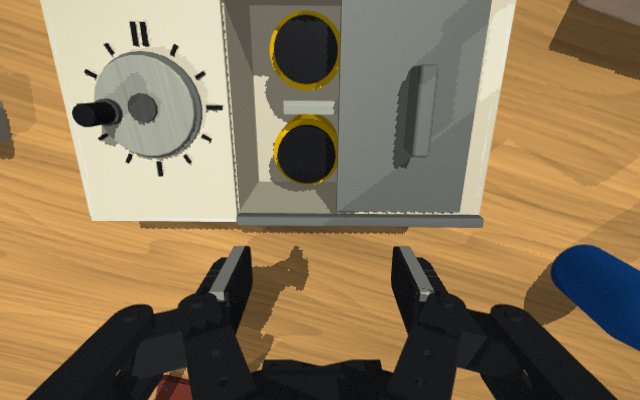

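View pics/side9.png

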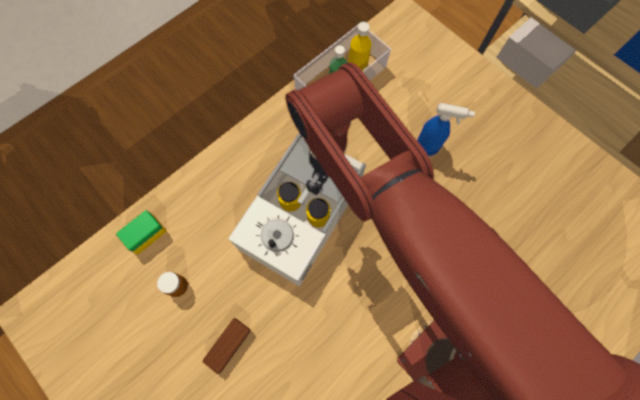

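The wrist picture shows the cover on the right with its handle near (422,110). The compartment is open, with two jars at (306,48) and (305,150). The side picture shows the brush, jar and sprayer in their original places.

```bash
python3 - <<'E'
from bench import workorder
print(workorder.close_job())
E
```

```text
the job is handed in; nothing more can be done
None
```

The lockbox is unlocked, its cover is fully open, and the job is handed in at about 34 s of the 69 s limit.

- **Dial:** It went clockwise past 4 once and stopped at 8.39 rad (target 8.38). Then anticlockwise past 4 once to 0.51 rad (target 0.52). Then slowly clockwise until it met a springy stop near 4.65 rad.
- **Press on the stop:** I pressed to about 12 N in total at the knob, roughly 9 N of that on the stop itself, and the cover popped about 9 mm open. I let the force off before releasing the knob.
- **Cover:** It slid freely, with only a few newtons read on the way. It came up against its end stop at 100 mm, where it did not move further under 6.7 N. I released it and backed the arm away.

**Last checks:**
- The wrist and side cameras both put the cover handle at about the fully open position, and the compartment is visibly open.
- The brush, jar and sprayer are within about 5 mm of where they were first measured, which is the networks' error.
- The gripper is clear, with only sensor noise on the wrist force.

**Disagreements:**
- My first camera estimate of the dial centre was about 2 mm off. I corrected it from the measured circle of the knob early in the first clockwise turn.
- The camera readings of the dial after release were a few hundredths of a radian below what the arm measured. The cover slid freely regardless.

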